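Move the dry squeegees to the printing rack in reverse order

TASK

Four screen-printing squeegees hang in the white drying rack; the leftmost was used for the last colour and washed first, so it is the driest. Working from left to right (as the robot sees it), move them one at a time to the empty wooden printing rack, filling that from its right-hand end, so that the row stands there in reverse order, first colour at the left. Hang each one squarely across both rails at mid-length, blade in the notch and handle fully down on the rails, and never let a blade touch down on the table or a squeegee tip over.

Things in the scene. Friction and masses are not known exactly. Their poses are not given: they have to be found in the camera images.
- drying_rack: white rack in a steel drip tray, 108 x 304 mm; full at first. Fixed. Origin: centre of underside; x away from the robot, y left, along the row. Two comb rails along y, at x = -25 and +25 mm, 12 mm thick, tops at z = 60. 4 notches across both, 16 wide, 36 deep, edges rounded, at y = +108 (left), +36, -36, -108. A hung squeegee lies along x, its origin at x 0, y of the notch, z 32
- printing_rack: all-wooden rack, 104 x 302 mm; empty at first. Fixed. Origin: centre of underside; x away from the robot, y left, along the row. Two comb rails along y, at x = -25 and +25 mm, 12 mm thick, tops at z = 60. 4 notches across both, 16 wide, 36 deep, edges rounded, at y = +108 (left), +36, -36, -108. A hung squeegee lies along x, its origin at x 0, y of the notch, z 32
- squeegee_80: wooden squeegee 80 mm long, shortest of four alike but for length. Origin: middle of the blade's lower edge; x along it, y across, z up. Heights over the origin: brown rubber blade, 8 mm thick, 76 mm long, 0 to 28 mm; handle's foot 36 mm wide, 28 to 42 (its underside rests on the rails); flat-sided grip 24 mm wide in y, 42 to 88 (top). Grip it across y at mid-length. Same either way round
- squeegee_108: wooden squeegee 108 mm long, second shortest of four alike but for length. Origin: middle of the blade's lower edge; x along it, y across, z up. Heights over the origin: brown rubber blade, 8 mm thick, 104 mm long, 0 to 28 mm; handle's foot 36 mm wide, 28 to 42 (its underside rests on the rails); flat-sided grip 24 mm wide in y, 42 to 88 (top). Grip it across y at mid-length. Same either way round
- squeegee_136: wooden squeegee 136 mm long, second longest of four alike but for length. Origin: middle of the blade's lower edge; x along it, y across, z up. Heights over the origin: brown rubber blade, 8 mm thick, 132 mm long, 0 to 28 mm; handle's foot 36 mm wide, 28 to 42 (its underside rests on the rails); flat-sided grip 24 mm wide in y, 42 to 88 (top). Grip it across y at mid-length. Same either way round
- squeegee_164: wooden squeegee 164 mm long, longest of four alike but for length. Origin: middle of the blade's lower edge; x along it, y across, z up. Heights over the origin: brown rubber blade, 8 mm thick, 160 mm long, 0 to 28 mm; handle's foot 36 mm wide, 28 to 42 (its underside rests on the rails); flat-sided grip 24 mm wide in y, 42 to 88 (top). Grip it across y at mid-length. Same either way round

How it is judged:
By the outcome, as a careful person would: the job done as asked, in the order asked, and still so for the second after the job is handed in, with the robot touching nothing.
It also fails if it takes over 102 s, if anything falls off the work surface, if the arm or the gripper's body presses on something with over 40 N, if the wrist force passes 120 N, or if a joint passes its speed limit or range.

ROBOT

A 7-joint arm with a two-finger parallel gripper is mounted at the origin on a cart in front of the work surface, level with it; the furniture and walls round the work are solid. World frame = base frame: x ahead of the robot, y to its left, z up, the work surface at z = 0. Lengths are in mm, angles in rad, forces in N, time in s.
With the tool pointing down it reaches from about 400 to 875 mm from the base axis. Payload 4.4 kg.
Tool frame: the origin (TCP) lies on the centre line of the jaws, within the pads' length; the fingertips stand 22 mm ahead of it and the grasp point (between the pads) lies 3 mm ahead of it; z points along the fingers, y is the direction in which the jaws open and shut (so a half turn about z gives the same grasp; the last joint's range is limited). The gripper opens to 85 mm and grips with 20 to 120 N. Pads are 22 mm wide; open, the fingers measure 114 mm over their backs; the gripper's body (76 mm by 85 mm) begins 54 mm behind the grasp point. The pads swing forward as they close: fully open they stand 13 mm farther back than shut.
Start: joints at [1.178, 0.628, 0.038, 1.517, -0.027, 0.996, -0.02], TCP at [208.686, -615.603, 253.313] pointing down, gripper open.
Joint ranges: [-3.06, 3.06], [-0.37, 2.12], [-1.25, 1.32], [0.18, 2.47], [-1.1, 4.24], [0.23, 1.98], [-2.94, 2.94]. Speed limits (rad/s): [2.57, 2.57, 3.14, 3.14, 3.14, 3.14, 3.14].

INTERFACE

Orientations are given as [roll, pitch, yaw] about the fixed x, y, z axes, in that order (R = Rz(yaw) Ry(pitch) Rx(roll)).
In Python, from cell import ctrl gives the robot as it stands. The module is installed in compiled form; this text tells all that it offers.
- The arm moves only by the tool step_arm, never from a script. Its argument "commands" is a list of rows, each a list of 7 numbers: the shift along the tool's x, y, z in mm, then the turn, a rotation vector about the tool's x, y, z in degrees, then the closure in counts, from 0 (fully open) to 255 (shut). A call has 1 to 8 rows; each row is the pose to reach, as a shift and turn from the pose commanded when the call began, along the tool's axes at that moment; what a row does not reach only later rows make up. A row lasts 1/10 s, in which the tool goes at most 50 mm and 8.59 degrees, less where a joint would pass 70% of its speed; a pose out of reach is approached as far as the arm can. A call with a gripper value outside its range is refused whole. The fingers move at their own pace and stop on an object; the grip force is fixed at half the most. Time passes only in rows, so rows that repeat a pose let the fingers close. It gives the time, the measured TCP pose, the force and the opening at its end, in the units of the state.
- ctrl.read_state(): the state, without advancing time (a new reading comes with each control period).
- ctrl.get_image(name): name is "side" or "top"; returns the picture (384x512x3 uint8, red, green, blue); there is no depth.
- ctrl.camera_info(name): a dict with "vertical_fov" (degrees; the focal length in pixels is half the picture's height over the tangent of half this angle, whatever the lens; pixels are square), "cx", "cy" (the principal point, pixels), "rvec" (rotation vector, rad) and "tvec" (3), from world to camera coordinates, as OpenCV has them. Camera axes: x right, y down, z forward; pixel columns grow to the right and rows downward; lengths in mm; the calibration is good to about 2 mm. A picture is of the moment at which its call begins. camera_info takes no time and is no camera call.
- ctrl.finish_job(): hands the job in, once; it reports no verdict.
Trained networks look in the newest picture that a camera, given by its name, has taken for a name from the list of things; names that differ only in an ending like _2 or _b are one class to them, and where a whole thing is asked for, a point or a joint stands for the part that bears it (a point fixed in the world has none). Each returns a list of dicts, best first, with "p" (0 to 1); they miss things now and then, are a little off and sometimes report something else, mostly with a low value. They report only what shows in the picture. A call takes as long as a camera call.
- ctrl.spot_in(thing, camera): "point" ([row, column] as shares, 0 to 1, of the picture: columns of its width, rows of its height, amid what is visible of it).
The state is a dict: "clock": time; "qpos": joint angles; "qd": joint speeds; "tau": joint torques, N m; "eef_pos": TCP position; "tool_rot": TCP orientation; "force": force on the tool from outside, world axes, zero at the start; "torque": the same for the moment, N m; "width": finger opening in mm.
Only numpy, scipy, OpenCV 4.12 (cv2) and the standard library are available. Lean on these libraries where they do the work, as an engineer would, in place of code of your own. Each camera call takes 0.05 s, during which the arm holds its last target. There are 200 camera calls.

## Working session

There is one attempt and no reset: what is moved stays moved. The work goes in short steps, Python scripts to look and compute and a tool call to move; the robot and the scene stay as the last step left them, time stands still between calls to the robot, and variables do not carry over. Pictures are saved under pics/ and viewed, and the job is handed in when it is done.

Besides the shell and the picture viewer there is one more tool, called after ">>>" by a JSON object that holds its "name" and its "arguments". step_arm: Moves the arm, as the interface text tells. Its arguments: {"type":"object","properties":{"commands":{"type":"array"}},"required":["commands"]}

```bash
mkdir -p pics; python3 - <<'E'
from cell import ctrl
import cv2
for n in("top","side"):
    cv2.imwrite(f"pics/{n}0.png",cv2.cvtColor(ctrl.get_image(n),cv2.COLOR_RGB2BGR))
    print(ctrl.camera_info(n))
    for t in("drying_rack","printing_rack","squeegee_80","squeegee_108","squeegee_136","squeegee_164"):
        print(t,[(round(d["p"],2),[round(d["point"][0]*384),round(d["point"][1]*512)]) for d in ctrl.spot_in(t,n)][:3])
s=ctrl.read_state();print(s)
E
```

```text
{'vertical_fov': 56.05349889761441, 'cx': 255.00125983923988, 'cy': 189.31969731658026, 'rvec': array([ 2.16960821, -2.13507359,  0.12461396]), 'tvec': array([-46.56680713, 486.5985144 , 900.91441473])}
drying_rack [(0.86, [187, 195])]
printing_rack [(0.73, [179, 317])]
squeegee_80 [(0.96, [185, 211]), (0.94, [183, 183]), (0.92, [166, 124])]
squeegee_108 [(0.96, [185, 211]), (0.94, [183, 183]), (0.92, [166, 124])]
squeegee_136 [(0.96, [185, 211]), (0.94, [183, 183]), (0.92, [166, 124])]
squeegee_164 [(0.96, [185, 211]), (0.94, [183, 183]), (0.92, [166, 124])]
{'vertical_fov': 54.16197924677693, 'cx': 258.756122400078, 'cy': 187.6878984314576, 'rvec': array([ 0.06475236,  2.85356551, -1.27657767]), 'tvec': array([507.2535264 ,  47.28043562, 916.7358766 ])}
drying_rack [(0.68, [333, 256])]
printing_rack [(0.77, [163, 253])]
squeegee_80 [(0.93, [264, 266]), (0.76, [231, 266]), (0.73, [301, 258])]
squeegee_108 [(0.93, [264, 266]), (0.76, [231, 266]), (0.73, [301, 258])]
squeegee_136 [(0.93, [264, 266]), (0.76, [231, 266]), (0.73, [301, 258])]
squeegee_164 [(0.93, [264, 266]), (0.76, [231, 266]), (0.73, [301, 258])]
{'clock': 0.7, 'qpos': array([ 1.1781892 ,  0.62833459,  0.03850616,  1.51738271, -0.02700499,
        0.9963524 , -0.01999821]), 'qd': array([ 0.00135089,  0.00025269,  0.00030161, -0.00089198,  0.00148745,
       -0.00054795, -0.00150632]), 'tau': array([-8.13914339e-04, -5.63104320e+01,  1.22496575e+00, -1.93746042e+01,
        1.09433220e-02,  1.52649409e-03, -1.44075322e-06]), 'eef_pos': array([ 208.69036677, -615.59939073,  253.36150328]), 'tool_rot': array([ 3.14155215e+00, -4.09676374e-05,  3.26776604e-01]), 'force': array([-0.00746063,  0.36140278, -0.13194887]), 'torque': array([-0.02390261,  0.01924904, -0.00044554]), 'width': 85.27001675448857}
```

View pics/top0.png

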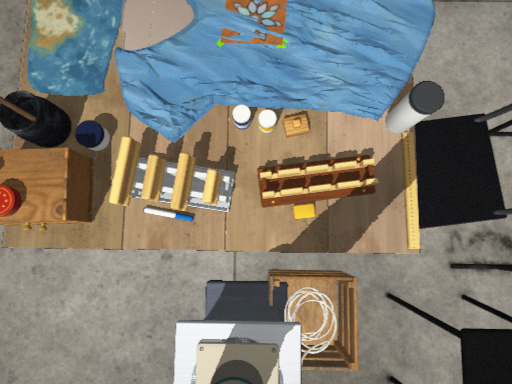

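View pics/side0.png

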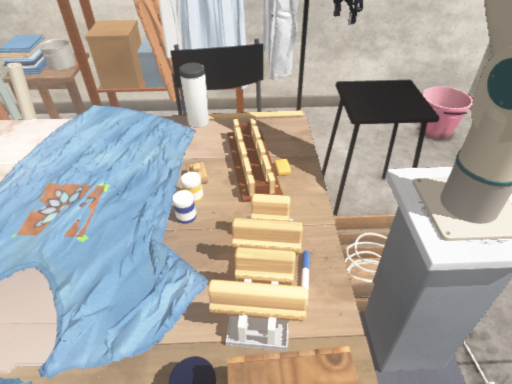

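```bash
python3 - <<'E'
import cv2
t=cv2.imread("pics/top0.png");s=cv2.imread("pics/side0.png")
cv2.imwrite("pics/t_d.png",cv2.resize(t[125:225,100:245],None,fx=5.5,fy=5.5,interpolation=cv2.INTER_CUBIC))
cv2.imwrite("pics/t_p.png",cv2.resize(t[140:220,245:390],None,fx=5.5,fy=5.5,interpolation=cv2.INTER_CUBIC))
cv2.imwrite("pics/s_p.png",cv2.resize(s[105:205,215:315],None,fx=6,fy=6,interpolation=cv2.INTER_CUBIC))
E
```

```text
(no output)
```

View pics/t_d.png

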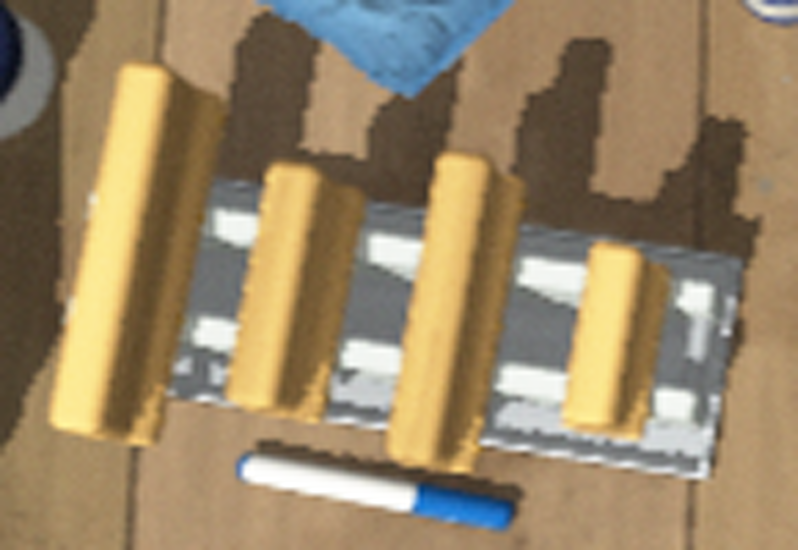

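View pics/t_p.png

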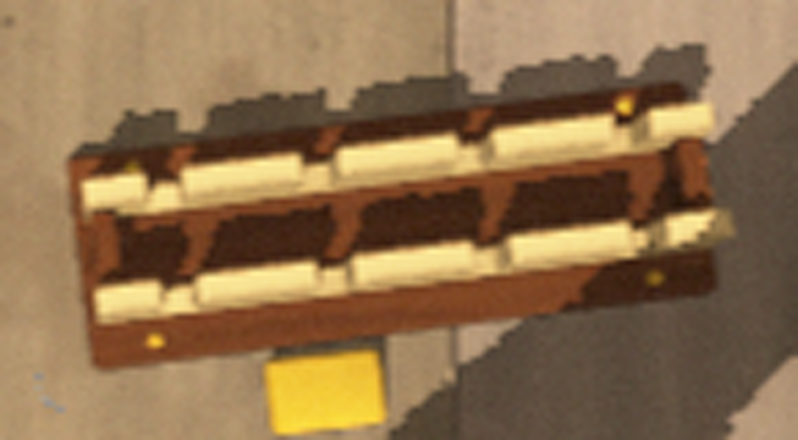

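View pics/s_p.png

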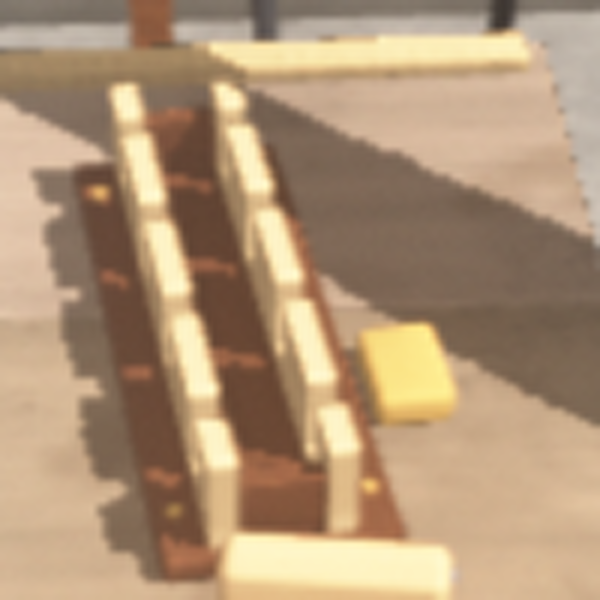

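```bash
cat > fit.py <<'E'
import numpy as np,cv2
from scipy.optimize import minimize
from cell import ctrl
K={}
for n in("top","side"):
    i=ctrl.camera_info(n);f=192/np.tan(np.radians(i["vertical_fov"]/2))
    K[n]=(i["rvec"],i["tvec"],np.array([[f,0,i["cx"]],[0,f,i["cy"]],[0,0,1.]]))
def proj(P,n):
    r,t,k=K[n];return cv2.projectPoints(np.float64(P).reshape(-1,3),r,t,k,None)[0].reshape(-1,2)
def ray(px,n,z):  # pixel (u,v) -> world point at height z
    r,t,k=K[n];R=cv2.Rodrigues(r)[0];c=-R.T@t
    d=R.T@np.linalg.inv(k)@np.array([px[0],px[1],1.]);return c+d*(z-c[2])/d[2]
def box(x0,x1,y0,y1,z0,z1):
    return np.array([[x,y,z] for x in(x0,x1) for y in(y0,y1) for z in(z0,z1)],float)
def place(B,p):
    c,s=np.cos(p[2]),np.sin(p[2]);return np.c_[B[:,0]*c-B[:,1]*s+p[0],B[:,0]*s+B[:,1]*c+p[1],B[:,2]]
def sq(L,z=32): return [box(-L/2,L/2,-18,18,z+28,z+42),box(-L/2,L/2,-12,12,z+42,z+88)]
def rack():
    e=[150,116,100,44,28,-28,-44,-100,-116,-150]
    return [box(x-6,x+6,b,a,24,60) for x in(-25,25) for a,b in zip(e[::2],e[1::2])]
S=4
def render(items,n,shape=(384,512)):
    m=np.zeros((shape[0]*S,shape[1]*S),np.uint8)
    for B,p in items:
        for b in B:
            h=cv2.convexHull(np.float32(proj(place(b,p),n)+.5)*S-.5)
            cv2.fillConvexPoly(m,np.int32(np.round(h*16)),255,cv2.LINE_8,4)
    return cv2.resize(m,(shape[1],shape[0]),interpolation=cv2.INTER_AREA)/255.
def fit(Bs,p0,views,mask,roi):
    G=lambda a:cv2.GaussianBlur(a,(0,0),1.0)
    def cost(v):
        it=[(B,(q[0],q[1],q[2]/100)) for B,q in zip(Bs,v.reshape(-1,3))];c=0
        for n in views:
            y0,y1,x0,x1=roi[n];c+=np.sum(G((render(it,n)-mask[n])[y0:y1,x0:x1])**2)
        return c
    v=np.array([(a,b,c*100) for a,b,c in p0]).ravel();best=cost(v)
    for _ in range(3):           # one body after the other
        for k in range(len(Bs)):
            s=slice(3*k,3*k+3)
            def f(w): u=v.copy();u[s]=w;return cost(u)
            r=minimize(f,v[s],method="Nelder-Mead",options=dict(initial_simplex=v[s]+np.vstack([np.zeros(3),np.diag([6,6,4.])]),xatol=.1,fatol=.02,maxiter=120))
            v[s]=r.x
    v=v.reshape(-1,3);v[:,2]/=100;return v,r.fun
E
cat > m.py <<'E'
from fit import *
I={n:cv2.imread(f"pics/{n}0.png") for n in("top","side")}
def masks():
    M={};P={}
    for n in I:
        h=cv2.cvtColor(I[n],cv2.COLOR_BGR2HSV).astype(int);b=I[n].astype(int)
        M[n]=((b[...,2]-b[...,0]>75)&(h[...,0]>14)&(h[...,0]<28)&(h[...,2]>120)).astype(float)
        P[n]=((b[...,1]>150)&(b[...,2]-b[...,0]>45)&(b[...,2]-b[...,0]<120)&(h[...,0]>16)).astype(float)
    return M,P
if __name__=="__main__":
    M,P=masks()
    v=[]
    for m in(M,P): v.append(np.hstack([m["top"][120:230,100:400],m["side"][100:350,150:350][:110] if m is P else m["side"][190:330,190:330][:110]]))
    v=[np.hstack([a,np.zeros((110,520-a.shape[1]))]) for a in v]
    cv2.imwrite("pics/mask.png",cv2.resize(np.vstack(v)*255,None,fx=1.5,fy=2))
    for (u,w) in((211,185),(183,183),(153,177),(124,172)): print(ray((u,w),"top",115).round())
    print(ray((317,179),"top",50).round(), -cv2.Rodrigues(K["top"][0])[0].T@K["top"][1])
E
python3 m.py
```

```text
[485.  64. 115.]
[489. 130. 115.]
[502. 202. 115.]
[513. 271. 115.]
[ 514. -195.   50.] [371.19980826 -48.4417382  954.17894798][ WARN:0@1.401] global loadsave.cpp:1063 imwrite_ Unsupported depth image for selected encoder is fallbacked to CV_8U.
```

View pics/mask.png

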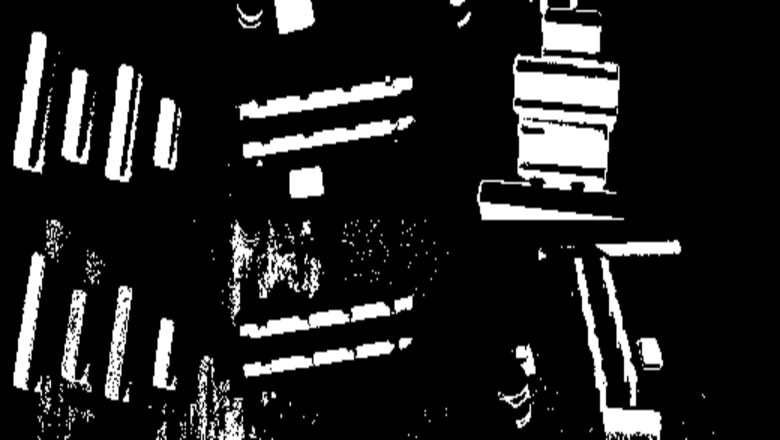

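```bash
sed -i 's/h\[...,2\]>120/h[...,2]>70/; s/b\[...,2\]-b\[...,0\]>75/b[...,2]-b[...,0]>55/' m.py
cat > run.py <<'E'
from m import *
M,P=masks()
for r in(172,173,174,175): print(I["top"][r,270:300,1])
for c in(290,): print(I["top"][164:182,c].tolist())
L=[164,108,136,80]
p0=[(513,271,-.12),(502,202,-.12),(489,130,-.12),(485,64,-.12)]
g0=[(513,271),(502,202),(489,130),(485,64)]
roi={"top":(130,215,103,230),"side":(190,322,200,320)}
for v in(["top"],["side"],["top","side"]):
    q,c=fit([sq(l) for l in L],p0,v,M,roi);print(v,c);print(q.round(3))
    if v==["top"]:p0=q
o=np.zeros((384,512,3))
for n in("top","side"):
    r=render([(sq(l),a) for l,a in zip(L,q)],n)
    y0,y1,x0,x1=roi[n];a=np.dstack([M[n],r,r*0])[y0:y1,x0:x1]*255
    cv2.imwrite(f"pics/ov_{n}.png",np.uint8(cv2.resize(a,None,fx=4,fy=4,interpolation=0)))
E
python3 run.py
```

```text
[217 146  48  58  65  63  63 103 189 226 225 226 227 226 225 224 224 224
 222 222 224 218 213 210 207 207 201 199 208 197]
[217 158  70 118 155 154 157 141 186 225 225 221 223 219 214 210 211 205
 204 199 199 193 183 177 181 172 167 166 163 161]
[219 173 131 194 225 222 221 188 183 214 207 202 197 195 178 175 183 174
 169 165 158 158 163 160 163 164 165 166 163 181]
[215 176 188 223 225 223 222 188 163 182 178 168 161 163 159 164 167 163
 166 162 163 164 157 157 155 152 155 140 131 121]
[[33, 47, 67], [25, 39, 69], [21, 34, 67], [24, 40, 71], [49, 82, 118], [118, 193, 231], [146, 226, 247], [149, 227, 247], [144, 224, 245], [124, 199, 232], [98, 158, 193], [98, 163, 199], [75, 131, 173], [35, 69, 124], [33, 65, 121], [19, 36, 65], [21, 36, 67], [23, 37, 66]]
['top'] 1865.0697521386417
[[ 5.00472e+02  2.87709e+02 -7.20000e-02]
 [ 4.96233e+02  2.11809e+02 -1.27000e-01]
 [ 4.97445e+02  1.39165e+02 -1.32000e-01]
 [ 4.83999e+02  6.85450e+01 -1.30000e-01]]
['side'] 3865.1658044664227
[[ 5.05583e+02  2.84893e+02 -1.41000e-01]
 [ 5.04149e+02  2.10473e+02 -1.67000e-01]
 [ 4.93585e+02  1.27692e+02 -3.34000e-01]
 [ 4.24818e+02  6.43870e+01 -3.80000e-02]]
['top', 'side'] 6217.155561144336
[[ 5.05205e+02  2.85599e+02 -1.32000e-01]
 [ 5.03184e+02  2.11628e+02 -1.41000e-01]
 [ 4.95414e+02  1.38648e+02 -1.32000e-01]
 [ 4.83971e+02  6.85870e+01 -9.10000e-02]]
```

```bash
python3 - <<'E'
import cv2,numpy as np
a=cv2.imread("pics/ov_top.png");b=cv2.imread("pics/ov_side.png")
print(a.shape,b.shape)
h=max(a.shape[0],b.shape[0]);a=cv2.copyMakeBorder(a,0,h-a.shape[0],0,0,0)
cv2.imwrite("pics/ov.png",cv2.resize(np.hstack([a,b]),(790,420)))
E
```

```text
(340, 508, 3) (528, 480, 3)
```

View pics/ov.png

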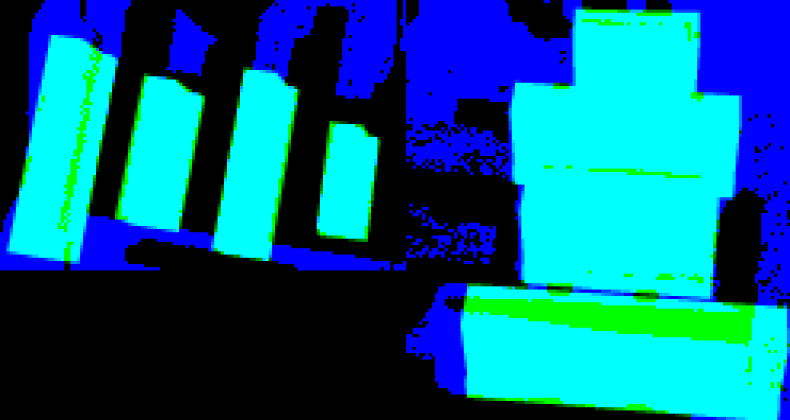

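```bash
python3 - <<'E'
s=open("m.py").read()
a=s.index("        M[n]=");b=s.index("    return M,P")
s=s[:a]+'''        k=np.ones((3,3),np.uint8)
        m=((h[...,1]>122)&(h[...,2]>88)&(h[...,0]>9)&(h[...,0]<30)).astype(np.uint8)
        M[n]=cv2.morphologyEx(cv2.morphologyEx(m,cv2.MORPH_CLOSE,k),cv2.MORPH_OPEN,k).astype(float)
        P[n]=np.clip((b[...,1]-165.)/50,0,1)*(b[...,2]-b[...,0]>60)
'''+s[b:]
open("m.py","w").write(s)
s=open("run.py").read()
a=s.index("for r in(172");b=s.index("L=[")
s=s[:a]+s[b:]
s=s.replace('p0=[(513,271,-.12),(502,202,-.12),(489,130,-.12),(485,64,-.12)]','p0=[(505,286,-.132),(502,212,-.132),(496,139,-.132),(484,69,-.132)]')
s+='''
e=[150,116,100,44,28,-28,-44,-100,-116,-150]
top=[box(x-6,x+6,b,a,59.9,60) for x in(-25,25) for a,b in zip(e[::2],e[1::2])]
roi2={"top":(155,198,255,374),"side":(122,190,235,272)}
for v in(["top"],["side"],["top","side"]):
    g,c=fit([top],[(514,-195,.12)],v,P,roi2);print(v,c,g.round(3))
ims=[]
for n,ro,it,m in(("top",roi,[(sq(l),a) for l,a in zip(L,q)],M),("side",roi,[(sq(l),a) for l,a in zip(L,q)],M),("top",roi2,[(top,g[0])],P),("side",roi2,[(top,g[0])],P)):
    r=render(it,n);y0,y1,x0,x1=ro[n];a=np.dstack([m[n],r,r*0])[y0:y1,x0:x1]*255
    a=np.uint8(cv2.resize(a,None,fx=3,fy=3,interpolation=0));c=np.zeros((400,400,3),np.uint8);c[:min(400,a.shape[0]),:a.shape[1]]=a[:400];ims.append(c)
cv2.imwrite("pics/ov2.png",cv2.resize(np.vstack([np.hstack(ims[:2]),np.hstack(ims[2:])])[:650],(738,600)))
'''
open("run.py","w").write(s)
E
python3 run.py
```

```text
['top'] 779.8945885629707
[[ 5.16343e+02  2.69151e+02 -9.40000e-02]
 [ 5.04113e+02  2.09893e+02 -1.21000e-01]
 [ 4.95509e+02  1.38820e+02 -1.31000e-01]
 [ 4.79198e+02  5.63710e+01  2.70000e-02]]
['side'] 2505.154345288365
[[ 5.33694e+02  1.54580e+01  1.56400e+00]
 [ 5.11340e+02  1.36441e+02 -1.56000e-01]
 [ 5.23532e+02  1.34454e+02 -1.57000e-01]
 [ 5.55198e+02 -9.16290e+01  3.20000e-01]]
['top', 'side'] 5025.132377867215
[[ 5.08837e+02 -6.95310e+01  1.26500e+00]
 [ 5.02686e+02  2.03886e+02 -1.12000e-01]
 [ 4.96141e+02  1.41845e+02 -1.40000e-01]
 [ 6.77264e+02 -7.82470e+01 -1.22000e+00]]
['top'] 61.90231089007082 [[ 5.16147e+02 -1.98879e+02  1.42000e-01]]
['side'] 82.6433239275093 [[ 5.18612e+02 -1.96532e+02  1.40000e-01]]
['top', 'side'] 168.80136727003637 [[ 5.16648e+02 -1.98806e+02  1.41000e-01]]
```

View pics/ov2.png

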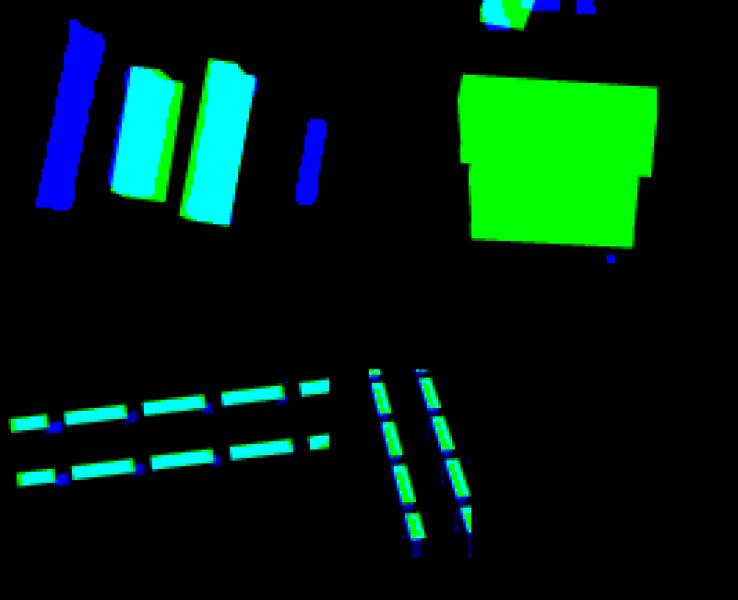

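```bash
python3 - <<'E'
s=open("m.py").read()
s=s.replace("        M[n]=cv2",'''        if n=="side": m=((b[...,2]-b[...,0]>68)&(h[...,0]>13)&(h[...,0]<28)&(h[...,2]>110)).astype(np.uint8);k=np.ones((5,5),np.uint8)
        else: m=((h[...,1]>112)&(h[...,2]>88)&(h[...,0]>9)&(h[...,0]<30)).astype(np.uint8)
        M[n]=cv2''')
open("m.py","w").write(s)
s=open("run.py").read()
s=s.replace("if v==[\"top\"]:p0=q","if 0:pass").replace('(130,215,103,230)','(132,209,106,225)').replace('(190,322,200,320)','(192,318,204,312)')
a=s.index("roi2=");b=s.index("ims=")
s=s[:a]+'roi2={"top":(155,198,255,374),"side":(122,190,235,272)}\ng=[(517,-198,.141)]\n'+s[b:]
open("run.py","w").write(s)
E
python3 run.py
```

```text
['top'] 430.42169759615507
[[ 5.19682e+02  2.75979e+02 -3.40000e-02]
 [ 5.04189e+02  2.10126e+02 -1.18000e-01]
 [ 4.94316e+02  1.39105e+02 -1.32000e-01]
 [ 4.84104e+02  6.78220e+01 -1.12000e-01]]
['side'] 503.82131294558246
[[ 5.16542e+02  3.07810e+02 -1.53000e-01]
 [ 5.05151e+02  2.16675e+02 -1.47000e-01]
 [ 4.96467e+02  1.37777e+02 -1.62000e-01]
 [ 4.70834e+02  9.20830e+01  7.70000e-02]]
['top', 'side'] 2073.1122736620673
[[ 5.20821e+02  2.81707e+02 -1.45000e-01]
 [ 5.04627e+02  2.10685e+02 -1.39000e-01]
 [ 4.96167e+02  1.38207e+02 -1.33000e-01]
 [ 4.81267e+02  7.04850e+01 -1.09000e-01]]
```

View pics/ov2.png

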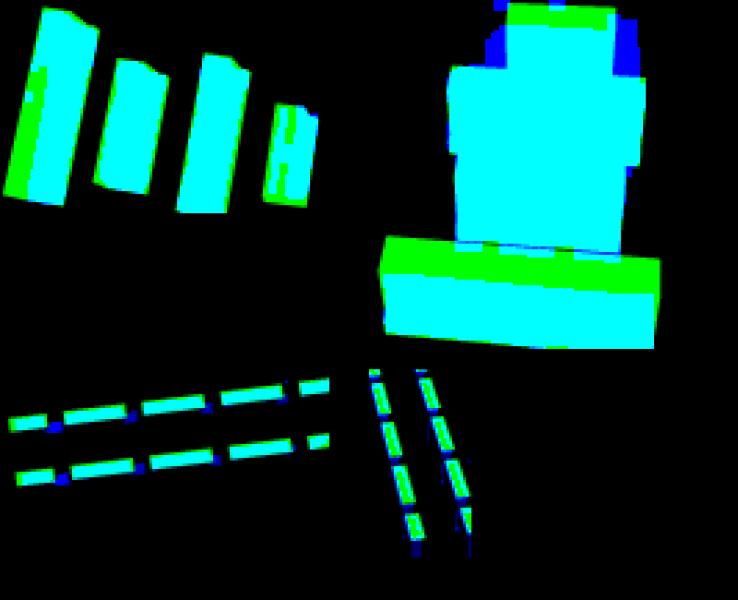

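```bash
python3 - <<'E'
s=open("m.py").read()
a=s.index('        if n=="side"');b=s.index("        P[n]=")
s=s[:a]+'''        k=np.ones((3,3),np.uint8);d=b[...,2]-b[...,0];t=110 if n=="top" else 125
        m=(((h[...,1]>t)&(h[...,2]>88)&(h[...,0]>9)&(h[...,0]<30))|((d>75)&(h[...,0]>14)&(h[...,0]<28)&(h[...,2]>120))).astype(np.uint8)
        if n=="side": m[:212]*=((b[...,0]<1000)[:212])
        m=cv2.morphologyEx(m,cv2.MORPH_CLOSE,k)
        cs,_=cv2.findContours(m,cv2.RETR_EXTERNAL,cv2.CHAIN_APPROX_NONE);m=cv2.drawContours(m*0,cs,-1,1,-1)
        M[n]=cv2.morphologyEx(m,cv2.MORPH_OPEN,k).astype(float)
'''+s[b:]
open("m.py","w").write(s)
E
python3 run.py
```

```text
['top'] 90.93598861079666
[[ 5.19278e+02  2.82255e+02 -1.47000e-01]
 [ 5.04136e+02  2.10735e+02 -1.23000e-01]
 [ 4.94418e+02  1.39220e+02 -1.26000e-01]
 [ 4.84196e+02  6.82710e+01 -1.19000e-01]]
['side'] 1088.0334039674976
[[ 5.15147e+02  3.08804e+02 -1.53000e-01]
 [ 5.04953e+02  2.15140e+02 -1.89000e-01]
 [ 4.97332e+02  1.42488e+02 -1.45000e-01]
 [ 4.88184e+02  6.62860e+01 -1.55000e-01]]
['top', 'side'] 2103.5984923874753
[[ 5.20755e+02  2.82651e+02 -1.64000e-01]
 [ 5.04570e+02  2.10873e+02 -1.57000e-01]
 [ 4.96752e+02  1.39745e+02 -1.33000e-01]
 [ 4.86464e+02  6.77960e+01 -1.36000e-01]]
```

View pics/ov2.png

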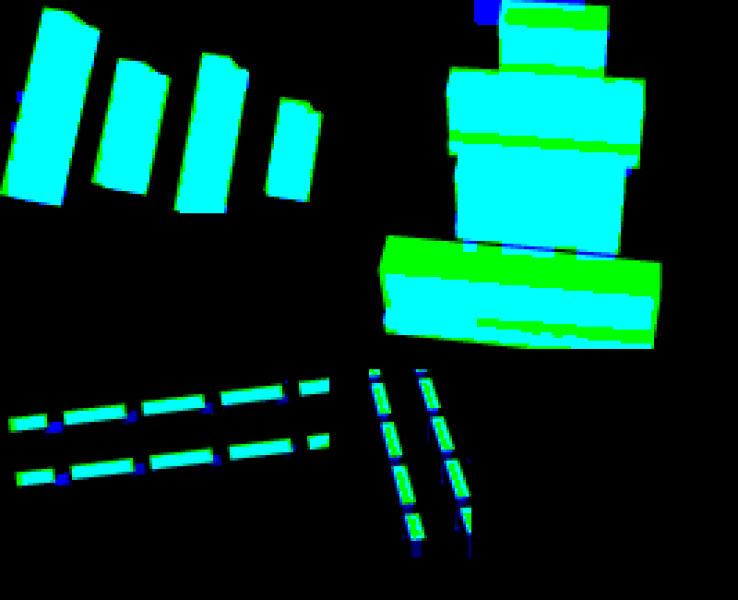

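```bash
cat > go.py <<'E'
import sys,numpy as np
from scipy.spatial.transform import Rotation as R
from cell import ctrl
def go(*ts):
    s=ctrl.read_state();R0=R.from_euler("xyz",s["tool_rot"])
    print(round(s["clock"],1),s["eef_pos"].round(1),s["tool_rot"].round(3),"F",s["force"].round(1),"w",round(s["width"],1))
    for x,y,z,yaw in ts:
        d=R0.inv().apply(np.array([x,y,z])-s["eef_pos"]);r=np.degrees((R0.inv()*R.from_euler("xyz",[np.pi,0,yaw])).as_rotvec())
        print((x,y,z,yaw),"->",d.round(1),r.round(2))
if __name__=="__main__": go(*[tuple(map(float,a.split(","))) for a in sys.argv[1:]])
E
python3 go.py 480,-250,240,-.14 519,282,220,-.14
```

```text
0.7 [ 208.7 -615.6  253.4] [ 3.142 -0.     0.327] F [-0.   0.4 -0.1] w 85.3
(480.0, -250.0, 240.0, -0.14) -> [ 374.3 -259.2   13.4] [ 0.   -0.   26.74]
(519.0, 282.0, 220.0, -0.14) -> [ 582.  -750.5   33.4] [ 0.   -0.   26.74]
```

>>> {"name": "step_arm", "arguments": {"commands": [[375,-260,13,0,0,26.7,105],[375,-260,13,0,0,26.7,105],[375,-260,13,0,0,26.7,105],[375,-260,13,0,0,26.7,105],[375,-260,13,0,0,26.7,105],[375,-260,13,0,0,26.7,105],[375,-260,13,0,0,26.7,105],[375,-260,13,0,0,26.7,105]]}}

```text
clock: 1.5
eef_pos: [447.9, -292.7, 242.2]
tool_rot: [3.141, -0.001, -0.139]
force: [0.2, -0.8, 0.2]
width: 50.1
```

```bash
python3 go.py 519.5,282.4,220,-.145
```

```text
1.5 [ 447.9 -292.7  242.2] [ 3.141e+00 -1.000e-03 -1.390e-01] F [ 0.2 -0.8  0.2] w 50.1
(519.5, 282.4, 220.0, -0.145) -> [  -9.  -579.5   22. ] [ 0.02 -0.05  0.32]
```

>>> {"name": "step_arm", "arguments": {"commands": [[-9,-380,15,0,0,0,105],[-9,-380,15,0,0,0,105],[-9,-380,15,0,0,0,105],[-9,-380,15,0,0,0,105],[-9,-380,15,0,0,0,105],[-9,-380,15,0,0,0,105],[-9,-380,15,0,0,0,105],[-9,-380,15,0,0,0,105]]}}

```text
clock: 2.3
eef_pos: [490.7, 87.9, 227.1]
tool_rot: [-3.14, -0.001, -0.135]
force: [0.5, -0.8, 1.2]
width: 49.9
```

```bash
python3 go.py 519.5,282.4,220,-.145
```

```text
2.3 [490.7  87.9 227.1] [-3.14e+00 -1.00e-03 -1.35e-01] F [ 0.5 -0.8  1.2] w 49.9
(519.5, 282.4, 220.0, -0.145) -> [   2.5 -196.6    7.5] [-0.12 -0.03  0.6 ]
```

>>> {"name": "step_arm", "arguments": {"commands": [[2.5,-196.5,7.5,0,0,0.5,105],[2.5,-196.5,7.5,0,0,0.5,105],[2.5,-196.5,7.5,0,0,0.5,105],[2.5,-196.5,7.5,0,0,0.5,105],[2.5,-196.5,50,0,0,0.5,105],[2.5,-196.5,90,0,0,0.5,105],[2.5,-196.5,90,0,0,0.5,105],[2.5,-196.5,90,0,0,0.5,105]]}}

```text
clock: 3.1
eef_pos: [520.5, 277.1, 137.1]
tool_rot: [3.141, 0.0, -0.148]
force: [-0.1, -0.0, 1.0]
width: 50.4
```

```bash
python3 go.py 519.5,282.4,106,-.145; python3 - <<'E'
from cell import ctrl
import cv2,numpy as np
o=[]
for n,(a,b,c,d) in(("top",(120,230,90,240)),("side",(180,330,180,330))):
    im=cv2.cvtColor(ctrl.get_image(n),cv2.COLOR_RGB2BGR)[a:b,c:d]
    o.append(cv2.resize(im,(390,int(390*(b-a)/(d-c)))))
o[0]=cv2.copyMakeBorder(o[0],0,390-o[0].shape[0],0,0,0)
cv2.imwrite("pics/a1.png",np.hstack(o))
E
```

```text
3.1 [520.5 277.1 137.1] [ 3.141  0.    -0.148] F [-0.1 -0.   1. ] w 50.4
(519.5, 282.4, 106.0, -0.145) -> [-1.7 -5.1 31.1] [ 0.04  0.03 -0.2 ]
```

View pics/a1.png

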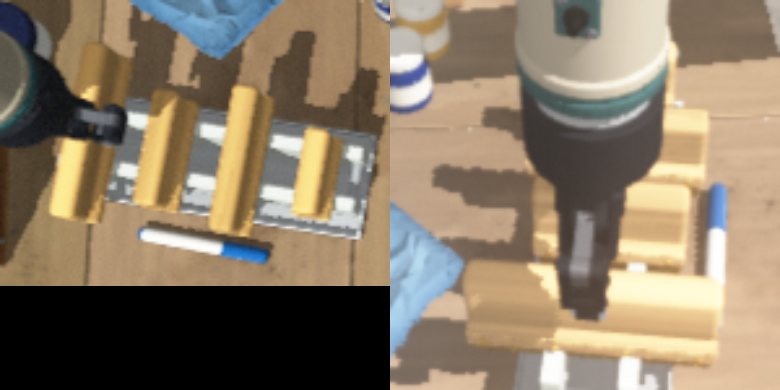

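>>> {"name": "step_arm", "arguments": {"commands": [[-1.5,-5,0,0,0,0,105],[-1.5,-5,16,0,0,0,105],[-1.5,-5,31,0,0,0,105],[-1.5,-5,31,0,0,0,105],[-1.5,-5,31,0,0,0,105],[-1.5,-5,31,0,0,0,105]]}}

```text
clock: 3.8
eef_pos: [520.4, 283.1, 107.3]
tool_rot: [-3.14, -0.002, -0.148]
force: [0.6, -0.8, -0.7]
width: 50.0
```

```bash
python3 go.py 519.5,282.4,106,-.145
```

```text
3.8 [520.4 283.1 107.3] [-3.14e+00 -2.00e-03 -1.48e-01] F [ 0.6 -0.8 -0.7] w 50.0
(519.5, 282.4, 106.0, -0.145) -> [-0.8  0.8  1.3] [-0.09 -0.11 -0.17]
```

Close.

>>> {"name": "step_arm", "arguments": {"commands": [[-1,1,1,0,0,0,255],[-1,1,1,0,0,0,255],[-1,1,1,0,0,0,255],[-1,1,1,0,0,0,255],[-1,1,1,0,0,0,255],[-1,1,1,0,0,0,255]]}}

```text
clock: 4.4
eef_pos: [518.6, 281.9, 105.6]
tool_rot: [-3.141, -0.0, -0.148]
force: [-1.4, 0.3, 5.9]
width: 22.9
```

>>> {"name": "step_arm", "arguments": {"commands": [[0,0,-5,0,0,0,255],[0,0,-20,0,0,0,255],[0,0,-40,0,0,0,255],[0,0,-65,0,0,0,255],[0,0,-90,0,0,0,255],[0,0,-125,0,0,0,255],[0,0,-125,0,0,0,255],[0,0,-125,0,0,0,255]]}}

```text
clock: 5.2
eef_pos: [518.2, 281.7, 230.0]
tool_rot: [-3.141, -0.0, -0.148]
force: [-0.9, -0.2, -2.9]
width: 23.4
```

```bash
cat > pic.py <<'E'
import sys,cv2,numpy as np
from cell import ctrl
o=[]
for n in("top","side"):
    im=cv2.cvtColor(ctrl.get_image(n),cv2.COLOR_RGB2BGR);cv2.imwrite(f"pics/{sys.argv[1]}_{n}_full.png",im)
    im=im[110:240,80:400] if n=="top" else im[100:340,180:340]
    o.append(cv2.resize(im,None,fx=480/320,fy=480/320) if n=="top" else cv2.resize(im,None,fx=2,fy=2))
h=o[1].shape[0];o[0]=cv2.copyMakeBorder(o[0],0,h-o[0].shape[0],0,0,0)
cv2.imwrite(f"pics/{sys.argv[1]}.png",np.hstack(o)[:, :800])
E
python3 go.py 532.2,-304,228,.141; python3 pic.py b1
```

```text
5.2 [518.2 281.7 230. ] [-3.141 -0.    -0.148] F [-0.9 -0.2 -2.9] w 23.4
(532.2, -304.0, 228.0, 0.141) -> [100.1 577.3   1.9] [-1.000e-02 -1.000e-02 -1.655e+01]
```

View pics/b1.png

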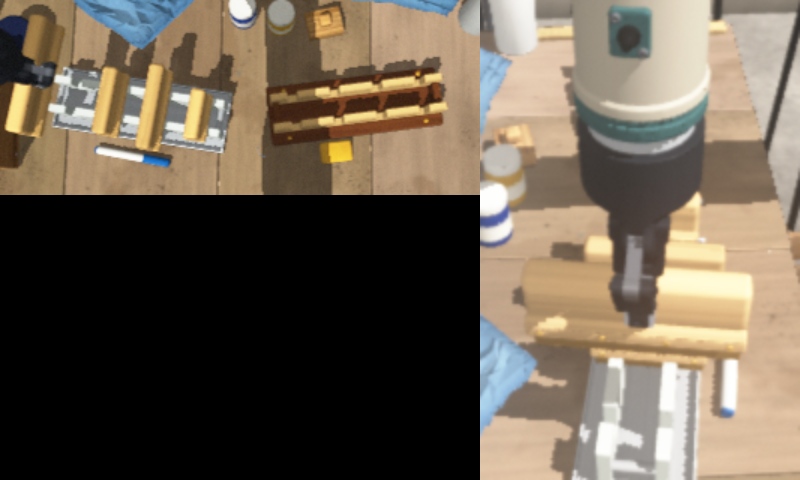

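>>> {"name": "step_arm", "arguments": {"commands": [[70,390,0,0,0,-8,255],[70,390,0,0,0,-16.5,255],[70,390,0,0,0,-16.5,255],[70,390,0,0,0,-16.5,255],[70,390,0,0,0,-16.5,255],[70,390,0,0,0,-16.5,255],[70,390,0,0,0,-16.5,255],[70,390,0,0,0,-16.5,255]]}}

```text
clock: 6.1
eef_pos: [528.8, -116.7, 228.3]
tool_rot: [-3.141, 0.003, 0.139]
force: [0.8, 0.1, -2.6]
width: 23.2
```

```bash
python3 go.py 532.2,-304,225,.141
```

```text
6.1 [ 528.8 -116.7  228.3] [-3.141e+00  3.000e-03  1.390e-01] F [ 0.8  0.1 -2.6] w 23.2
(532.2, -304.0, 225.0, 0.141) -> [-22.6 186.    3.3] [-0.04  0.18 -0.1 ]
```

>>> {"name": "step_arm", "arguments": {"commands": [[-22.5,186,3,0,0.2,0,255],[-22.5,186,3,0,0.2,0,255],[-22.5,186,3,0,0.2,0,255],[-22.5,186,3,0,0.2,0,255],[-22.5,186,40,0,0.2,0,255],[-22.5,186,78,0,0.2,0,255],[-22.5,186,78,0,0.2,0,255],[-22.5,186,78,0,0.2,0,255]]}}

```text
clock: 6.9
eef_pos: [533.1, -300.9, 150.7]
tool_rot: [-3.139, -0.001, 0.14]
force: [-0.3, 0.7, -2.5]
width: 23.3
```

```bash
python3 go.py 532.2,-304.5,106,.141; python3 pic.py c1; python3 - <<'E'
import cv2,numpy as np
t=cv2.imread("pics/c1_top_full.png")[130:225,290:410];s=cv2.imread("pics/c1_side_full.png")[75:215,190:330]
a=cv2.resize(t,(480,380),interpolation=2);b=cv2.resize(s,(320,320),interpolation=2)
cv2.imwrite("pics/c1z.png",np.hstack([a,cv2.copyMakeBorder(b,0,60,0,0,0)]))
E
```

```text
6.9 [ 533.1 -300.9  150.7] [-3.139e+00 -1.000e-03  1.400e-01] F [-0.3  0.7 -2.5] w 23.3
(532.2, -304.5, 106.0, 0.141) -> [-1.4  3.5 44.7] [-0.12 -0.04 -0.04]
```

View pics/c1z.png

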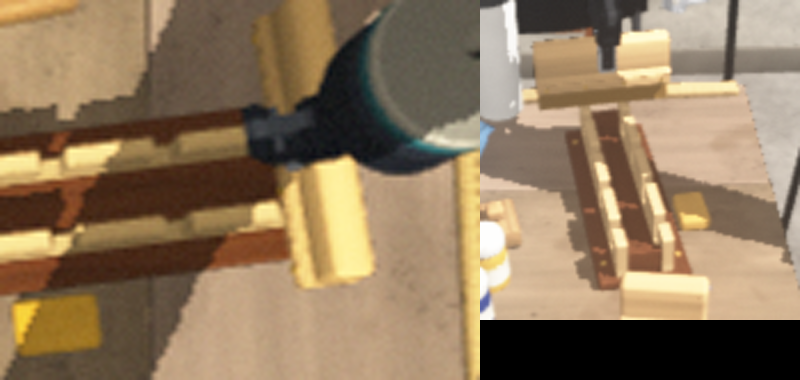

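```bash
python3 - <<'E'
from fit import *
s=ctrl.read_state();e=s["eef_pos"];yw=s["tool_rot"][2]
a=np.array([np.cos(yw),np.sin(yw),0])
for p in((372,200.7),(382.5,199.2)):
    w=ray(p,"top",165);d=w-e;print(w.round(1),"along",round(d@a,1),"across",round(d@[-a[1],a[0],0],1))
im={n:cv2.imread(f"pics/c1_{n}_full.png") for n in("top","side")}
o=[]
for n,(r0,r1,c0,c1) in(("top",(115,215,300,410)),("side",(80,140,200,280))):
    for off in(0,):
        big=cv2.resize(im[n],None,fx=5,fy=5,interpolation=2)
        for B in sq(164,e[2]-73.6):
            h=cv2.convexHull(np.float32(proj(place(B,(e[0]+off*a[0],e[1]+off*a[1],yw)),n)+.5)*5)
            cv2.polylines(big,[np.int32(h)],True,(0,0,255),1)
        o.append(big[r0*5:r1*5,c0*5:c1*5])
w=[cv2.resize(o[0],(440,400)),cv2.resize(o[1],(350,262))]
w[1]=cv2.copyMakeBorder(w[1],0,138,0,0,0)
cv2.imwrite("pics/c1o.png",np.hstack(w))
E
```

```text
[ 449.2 -296.9  165. ] along -84.2 across 17.0
[ 452.9 -319.9  165. ] along -83.8 across -6.3
```

View pics/c1o.png

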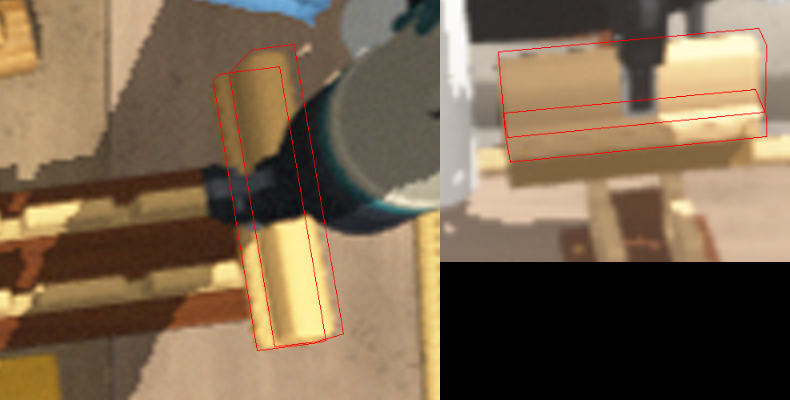

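```bash
cat > ov.py <<'E'
import sys
from fit import *
# overlay of held squeegee (from TCP) : name L yoff xoff
name,L=sys.argv[1],float(sys.argv[2])
ims={n:cv2.cvtColor(ctrl.get_image(n),cv2.COLOR_RGB2BGR) for n in("top","side")}
s=ctrl.read_state();e=s["eef_pos"];yw=s["tool_rot"][2];print(e.round(1),yw.round(3),s["force"].round(1))
zo=e[2]-73.6; o=[]
for n,W in(("top",400),("side",390)):
    cv2.imwrite(f"pics/{name}_{n}_full.png",ims[n])
    big=cv2.resize(ims[n],None,fx=6,fy=6,interpolation=2)
    c=proj([[e[0],e[1],zo+50]],n)[0]
    H=sq(L,zo)
    for B in H:
        h=cv2.convexHull(np.float32(proj(place(B,(e[0],e[1],yw)),n)+.5)*6)
        cv2.polylines(big,[np.int32(h)],True,(0,0,255),1)
    k=40 if n=="top" else 32
    x0=int(np.clip((c[0]-k)*6,0,big.shape[1]-12*k));y0=int(np.clip((c[1]-k)*6,0,big.shape[0]-12*k))
    o.append(cv2.resize(big[y0:y0+12*k,x0:x0+12*k],(W,400)))
cv2.imwrite(f"pics/{name}.png",np.hstack(o))
E
python3 ov.py d1 164
```

```text
[ 535.1 -301.9  153.9] 0.141 [-0.   0.1 -3. ]
```

View pics/d1.png

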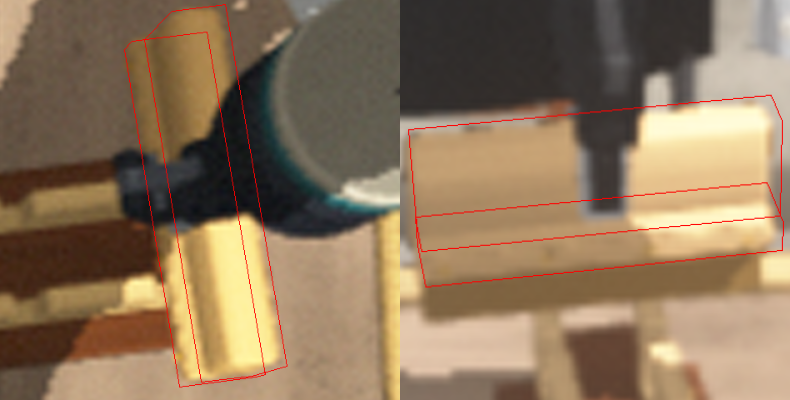

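```bash
python3 - <<'E'
from cell import ctrl
for i in range(4):
    s=ctrl.read_state();print(s["clock"],s["eef_pos"].round(2),s["qd"].round(4).max())
    if i%2: ctrl.get_image("top")
E
```

```text
7.1 [ 535.12 -301.92  153.86] 0.0049
7.1 [ 535.12 -301.92  153.86] 0.0049
7.15 [ 534.93 -301.94  153.77] 0.0069
7.15 [ 534.93 -301.94  153.77] 0.0069
```

```bash
python3 ov.py d2 164
```

```text
[ 534.4 -301.7  153. ] 0.14 [ 0.5 -0.4 -2.5]
```

View pics/d2.png

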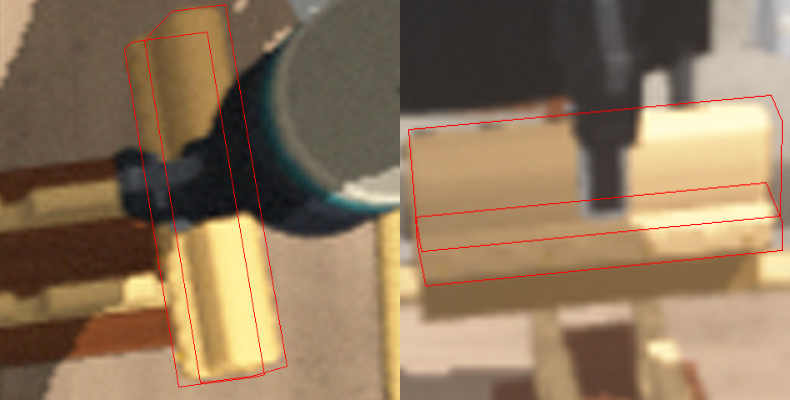

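```bash
cat > held.py <<'E'
import sys,m
from fit import *
# fit held squeegee in top picture: file L x y z yaw  roi
f,L,x,y,z,yw,r0,r1,c0,c1=sys.argv[1],*map(float,sys.argv[2:])
r0,r1,c0,c1=map(int,(r0,r1,c0,c1))
m.I={"top":cv2.imread(f)};M,_=m.masks()
G=lambda a:cv2.GaussianBlur(a,(0,0),1.)
def cost(p): return np.sum(G((render([(sq(L,z),(p[0],p[1],yw))],"top")-M["top"])[r0:r1,c0:c1])**2)
r=minimize(cost,[x,y],method="Nelder-Mead",options=dict(initial_simplex=[[x,y],[x+5,y],[x,y+5]],xatol=.1,fatol=.01))
print(r.x.round(1),r.fun.round(1),cost([x,y]).round(1))
p=render([(sq(L,z),(*r.x,yw))],"top")
cv2.imwrite("pics/held.png",np.uint8(255*cv2.resize(np.dstack([M["top"],p,p*0])[r0:r1,c0:c1],None,fx=6,fy=6,interpolation=0)))
E
python3 held.py pics/d2_top_full.png 164 534 -301 77 .14 176 210 355 395
```

```text
[ 537.4 -299.2] 78.9 92.0
```

View pics/held.png

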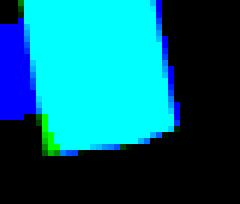

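>>> {"name": "step_arm", "arguments": {"commands": [[-4.5,3.5,5,0,0,0,255],[-4.5,3.5,10,0,0,0,255],[-4.5,3.5,15,0,0,0,255],[-4.5,3.5,20,0,0,0,255],[-4.5,3.5,25,0,0,0,255],[-4.5,3.5,29,0,0,0,255],[-4.5,3.5,29,0,0,0,255]]}}

```text
clock: 8.0
eef_pos: [529.6, -305.4, 122.1]
tool_rot: [-3.141, -0.002, 0.14]
force: [-0.1, 0.1, -2.0]
width: 23.3
```

```bash
python3 ov.py d3 164;python3 go.py
```

```text
[ 530.  -305.7  122.8] 0.14 [ 0.3 -0.1 -2.8]
8.1 [ 530.  -305.7  122.8] [-3.142e+00 -3.000e-03  1.400e-01] F [ 0.3 -0.1 -2.8] w 23.6
```

View pics/d3.png

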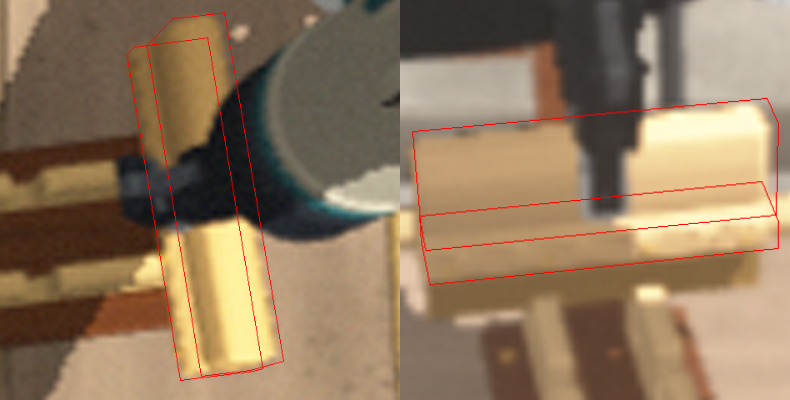

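>>> {"name": "step_arm", "arguments": {"commands": [[0,0,5,0,0,0,255],[0,0,10,0,0,0,255],[0,0,14,0,0,0,255],[0,0,16,0,0,0,255],[0,0,16,0,0,0,255]]}}

```text
clock: 8.6
eef_pos: [529.8, -305.5, 106.4]
tool_rot: [-3.141, -0.003, 0.14]
force: [-0.6, -0.7, -3.1]
width: 23.4
```

```bash
python3 go.py 532,-305,106,.14
```

```text
8.6 [ 529.8 -305.5  106.4] [-3.141e+00 -3.000e-03  1.400e-01] F [-0.6 -0.7 -3.1] w 23.4
(532.0, -305.0, 106.0, 0.14) -> [ 2.3 -0.2  0.4] [-0.03 -0.16  0.  ]
```

>>> {"name": "step_arm", "arguments": {"commands": [[0.5,0,1,0,0,0,255],[0.5,0,2,0,0,0,255],[0.5,0,2,0,0,0,255]]}}

```text
clock: 8.9
eef_pos: [530.9, -305.7, 105.6]
tool_rot: [3.141, -0.004, 0.14]
force: [-0.8, 0.3, 3.6]
width: 23.1
```

>>> {"name": "step_arm", "arguments": {"commands": [[0,0,0,0,0,0,110],[0,0,0,0,0,0,110],[0,0,0,0,0,0,110],[0,0,-30,0,0,0,105],[0,0,-80,0,0,0,105],[0,0,-120,0,0,0,105],[0,0,-120,0,0,0,105],[0,0,-120,0,0,0,105]]}}

```text
clock: 9.7
eef_pos: [530.6, -305.9, 226.0]
tool_rot: [3.14, -0.006, 0.14]
force: [-1.2, -0.6, -0.5]
width: 50.3
```

```bash
python3 go.py 504.5,210.8,225,-.13
```

```text
9.7 [ 530.6 -305.9  226. ] [ 3.14  -0.006  0.14 ] F [-1.2 -0.6 -0.5] w 50.3
(504.5, 210.8, 225.0, -0.13) -> [  46.3 -515.3    0.6] [ 0.04 -0.33 15.47]
```

>>> {"name": "step_arm", "arguments": {"commands": [[34,-380,0,0,0,8,105],[34,-380,0,0,0,15.5,105],[34,-380,0,0,0,15.5,105],[34,-380,0,0,0,15.5,105],[34,-380,0,0,0,15.5,105],[34,-380,0,0,0,15.5,105],[34,-380,0,0,0,15.5,105],[34,-380,0,0,0,15.5,105]]}}

```text
clock: 10.5
eef_pos: [509.0, 79.8, 223.4]
tool_rot: [-3.14, 0.0, -0.126]
force: [0.1, 0.3, -0.1]
width: 50.4
```

```bash
python3 pic.py e1;  python3 held.py pics/e1_top_full.png 164 531 -305 32 .14 140 205 345 390; python3 go.py 504.5,210.8,225,-.13;python3 - <<'E'
import cv2,numpy as np
t=cv2.imread("pics/e1_top_full.png")[130:220,250:400];s=cv2.imread("pics/e1_side_full.png")[75:215,190:330]
h=cv2.imread("pics/held.png")
cv2.imwrite("pics/e1z.png",np.hstack([cv2.resize(t,(500,300),interpolation=2),cv2.resize(s,(300,300),interpolation=2)]))
E
```

```text
[ 532.5 -303.2] 341.5 355.5
10.6 [509.1  81.6 223.3] [-3.139  0.    -0.121] F [0.3 1.1 0.4] w 50.4
(504.5, 210.8, 225.0, -0.13) -> [ -20.2 -127.7   -1.3] [-0.16  0.02  0.51]
```

View pics/e1z.png

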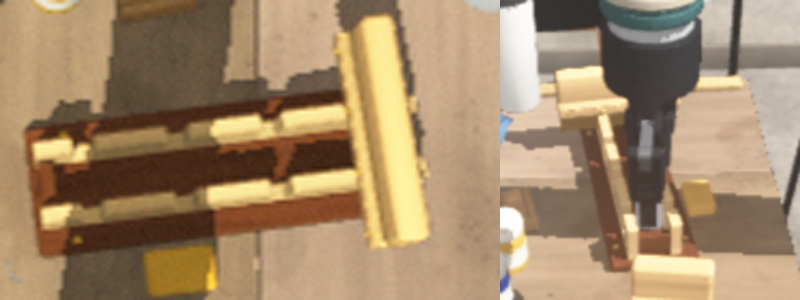

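View pics/held.png

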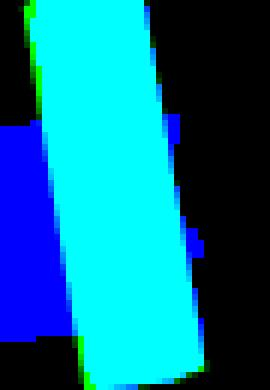

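>>> {"name": "step_arm", "arguments": {"commands": [[-20,-128,0,0,0,0,105],[-20,-128,0,0,0,0,105],[-20,-128,0,0,0,0,105],[-20,-128,30,0,0,0,105],[-20,-128,70,0,0,0,105],[-20,-128,80,0,0,0,105],[-20,-128,80,0,0,0,105],[-20,-128,80,0,0,0,105]]}}

```text
clock: 11.4
eef_pos: [508.6, 204.3, 145.6]
tool_rot: [-3.141, -0.004, -0.132]
force: [0.3, 0.3, 0.7]
width: 50.1
```

```bash
python3 go.py 504.5,210.8,106,-.13; python3 pic.py f1; python3 - <<'E'
import cv2,numpy as np
t=cv2.imread("pics/f1_top_full.png")[130:220,100:250];s=cv2.imread("pics/f1_side_full.png")[185:325,190:330]
cv2.imwrite("pics/f1z.png",np.hstack([cv2.resize(t,(500,300),interpolation=2),cv2.resize(s,(300,300),interpolation=2)]))
E
```

```text
11.4 [508.6 204.3 145.6] [-3.141 -0.004 -0.132] F [0.3 0.3 0.7] w 50.1
(504.5, 210.8, 106.0, -0.13) -> [-5.1 -5.9 39.6] [-0.05 -0.23 -0.1 ]
```

View pics/f1z.png

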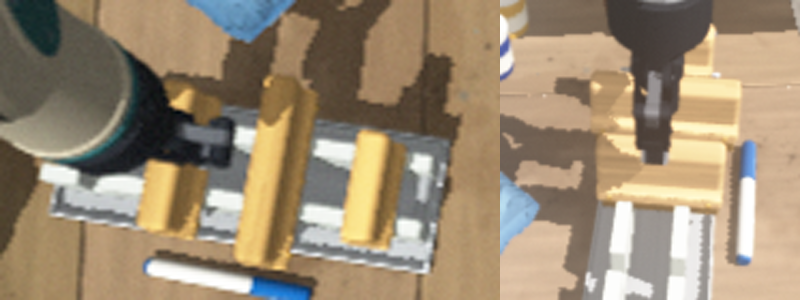

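>>> {"name": "step_arm", "arguments": {"commands": [[-5,-6,0,0,0,0,105],[-5,-6,15,0,0,0,105],[-5,-6,30,0,0,0,105],[-5,-6,39,0,0,0,105],[-5,-6,39,0,0,0,105],[-5,-6,39,0,0,0,105]]}}

```text
clock: 12.1
eef_pos: [504.1, 211.8, 106.6]
tool_rot: [-3.14, -0.004, -0.13]
force: [0.2, 1.2, -1.4]
width: 50.7
```

```bash
python3 go.py 504.5,210.8,106,-.13
```

```text
12.1 [504.1 211.8 106.6] [-3.14  -0.004 -0.13 ] F [ 0.2  1.2 -1.4] w 50.7
(504.5, 210.8, 106.0, -0.13) -> [0.6 1.  0.6] [-0.08 -0.22 -0.02]
```

>>> {"name": "step_arm", "arguments": {"commands": [[0.5,1,0.5,0,0,0,255],[0.5,1,0.5,0,0,0,255],[0.5,1,0.5,0,0,0,255],[0.5,1,0.5,0,0,0,255],[0.5,1,0.5,0,0,0,255],[0.5,1,0.5,0,0,0,255]]}}

```text
clock: 12.7
eef_pos: [504.8, 210.5, 106.3]
tool_rot: [-3.14, -0.005, -0.131]
force: [-0.3, -0.7, 5.4]
width: 23.3
```

>>> {"name": "step_arm", "arguments": {"commands": [[0,0,-5,0,0,0,255],[0,0,-20,0,0,0,255],[0,0,-40,0,0,0,255],[0,0,-65,0,0,0,255],[0,0,-90,0,0,0,255],[0,0,-125,0,0,0,255],[0,0,-125,0,0,0,255],[0,0,-125,0,0,0,255]]}}

```text
clock: 13.5
eef_pos: [503.6, 210.5, 230.9]
tool_rot: [-3.14, -0.004, -0.13]
force: [-0.1, 0.1, -1.7]
width: 23.4
```

```bash
python3 go.py 522,-234.2,228,.141
```

```text
13.5 [503.6 210.5 230.9] [-3.14  -0.004 -0.13 ] F [-0.1  0.1 -1.7] w 23.4
(522.0, -234.2, 228.0, 0.141) -> [ 76.1 438.5   2.6] [ -0.05  -0.23 -15.55]
```

>>> {"name": "step_arm", "arguments": {"commands": [[66,380,0,0,-0.2,-8,255],[66,380,0,0,-0.2,-15.5,255],[66,380,0,0,-0.2,-15.5,255],[66,380,0,0,-0.2,-15.5,255],[66,380,0,0,-0.2,-15.5,255],[66,380,0,0,-0.2,-15.5,255],[66,380,0,0,-0.2,-15.5,255],[66,380,0,0,-0.2,-15.5,255]]}}

```text
clock: 14.3
eef_pos: [518.0, -178.7, 228.8]
tool_rot: [-3.141, 0.003, 0.137]
force: [0.6, 0.6, -1.7]
width: 22.9
```

>>> {"name": "step_arm", "arguments": {"commands": [[0,0,0,0,0,0,255],[0,0,0,0,0,0,255]]}}

```text
clock: 14.5
eef_pos: [518.4, -175.3, 228.8]
tool_rot: [-3.139, 0.003, 0.138]
force: [0.3, 0.4, -1.2]
width: 23.0
```

```bash
python3 go.py 522,-234.2,150,.141
```

```text
14.5 [ 518.4 -175.3  228.8] [-3.139e+00  3.000e-03  1.380e-01] F [ 0.3  0.4 -1.2] w 23.0
(522.0, -234.2, 150.0, 0.141) -> [-4.3 59.  78.6] [-0.13  0.18 -0.19]
```

>>> {"name": "step_arm", "arguments": {"commands": [[-4.5,59,0,0,0.2,-0.2,255],[-4.5,59,0,0,0.2,-0.2,255],[-4.5,59,30,0,0.2,-0.2,255],[-4.5,59,60,0,0.2,-0.2,255],[-4.5,59,79,0,0.2,-0.2,255],[-4.5,59,79,0,0.2,-0.2,255],[-4.5,59,79,0,0.2,-0.2,255]]}}

```text
clock: 15.2
eef_pos: [523.7, -232.3, 151.1]
tool_rot: [-3.14, -0.003, 0.145]
force: [0.5, -0.1, -1.6]
width: 23.2
```

```bash
python3 ov.py g1 108;python3 go.py 522,-234.2,122,.141
```

```text
[ 524.4 -233.5  152.4] 0.145 [-0.1 -0.4 -2.2]
15.3 [ 524.4 -233.5  152.4] [ 3.141 -0.005  0.145] F [-0.1 -0.4 -2.2] w 23.1
(522.0, -234.2, 122.0, 0.141) -> [-2.7  0.4 30.4] [ 0.01 -0.29  0.21]
```

View pics/g1.png

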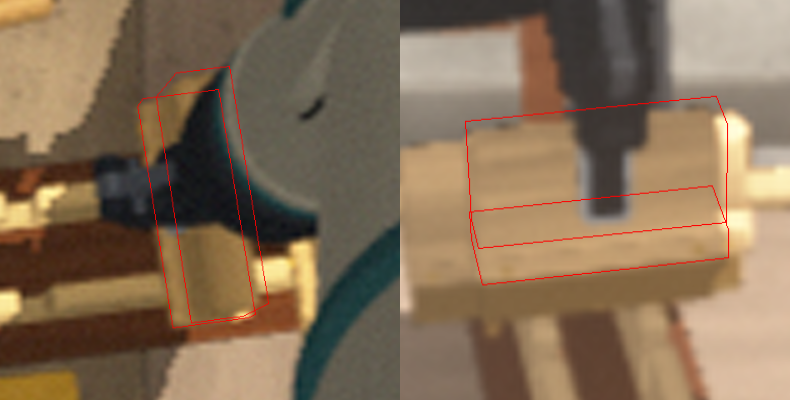

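>>> {"name": "step_arm", "arguments": {"commands": [[-3,1,5,0,-0.3,0.2,255],[-3,1,10,0,-0.3,0.2,255],[-3,1,15,0,-0.3,0.2,255],[-3,1,20,0,-0.3,0.2,255],[-3,1,25,0,-0.3,0.2,255],[-3,1,30,0,-0.3,0.2,255],[-3,1,30,0,-0.3,0.2,255]]}}

```text
clock: 16.0
eef_pos: [520.3, -235.1, 120.5]
tool_rot: [-3.14, 0.003, 0.14]
force: [0.2, 0.6, -1.4]
width: 23.2
```

```bash
python3 go.py 521,-234.2,106,.141
```

```text
16.0 [ 520.3 -235.1  120.5] [-3.14e+00  3.00e-03  1.40e-01] F [ 0.2  0.6 -1.4] w 23.2
(521.0, -234.2, 106.0, 0.141) -> [ 0.8 -0.8 14.5] [-0.07  0.17 -0.06]
```

>>> {"name": "step_arm", "arguments": {"commands": [[0.5,-0.5,5,0,0.2,0,255],[0.5,-0.5,10,0,0.2,0,255],[0.5,-0.5,14,0,0.2,0,255],[0.5,-0.5,15,0,0.2,0,255],[0.5,-0.5,16,0,0.2,0,255],[0.5,-0.5,16,0,0.2,0,255]]}}

```text
clock: 16.6
eef_pos: [521.0, -234.7, 106.3]
tool_rot: [-3.141, -0.002, 0.14]
force: [-2.7, 1.1, 7.3]
width: 23.2
```

>>> {"name": "step_arm", "arguments": {"commands": [[0,0,0,0,0,0,110],[0,0,0,0,0,0,110],[0,0,0,0,0,0,110],[0,0,-30,0,0,0,105],[0,0,-80,0,0,0,105],[0,0,-120,0,0,0,105],[0,0,-120,0,0,0,105],[0,0,-120,0,0,0,105]]}}

```text
clock: 17.4
eef_pos: [521.4, -235.0, 226.3]
tool_rot: [3.141, -0.004, 0.14]
force: [-0.7, -0.9, 0.2]
width: 50.3
```

```bash
python3 go.py 495.5,139.4,225,-.13
```

```text
17.4 [ 521.4 -235.   226.3] [ 3.141 -0.004  0.14 ] F [-0.7 -0.9  0.2] w 50.3
(495.5, 139.4, 225.0, -0.13) -> [  26.5 -374.4    1.2] [ 0.   -0.22 15.47]
```

>>> {"name": "step_arm", "arguments": {"commands": [[26.5,-374,0,0,-0.2,8,105],[26.5,-374,0,0,-0.2,15.5,105],[26.5,-374,0,0,-0.2,15.5,105],[26.5,-374,0,0,-0.2,15.5,105],[26.5,-374,0,0,-0.2,15.5,105],[26.5,-374,0,0,-0.2,15.5,105],[26.5,-374,0,0,-0.2,15.5,105],[26.5,-374,0,0,-0.2,15.5,105]]}}

```text
clock: 18.2
eef_pos: [493.0, 144.3, 223.8]
tool_rot: [-3.14, 0.005, -0.124]
force: [1.0, 0.5, -0.3]
width: 50.2
```

```bash
python3 pic.py h1; python3 - <<'E'
import cv2,numpy as np
t=cv2.imread("pics/h1_top_full.png")[130:220,250:400];s=cv2.imread("pics/h1_side_full.png")[75:325,180:330]
cv2.imwrite("pics/h1z.png",np.hstack([cv2.resize(t,(583,350),interpolation=2),cv2.resize(s,(210,350),interpolation=2)]))
E
python3 held.py pics/h1_top_full.png 108 521 -234 32 .14 150 200 323 350; python3 go.py 495.5,139.4,140,-.13
```

```text
[ 518.7 -233.7] 267.1 275.6
18.3 [493.2 144.3 223.8] [-3.14   0.005 -0.122] F [-0.1 -0.  -0.1] w 50.0
(495.5, 139.4, 140.0, -0.13) -> [ 3.3  4.7 83.8] [-0.07  0.31  0.45]
```

View pics/h1z.png

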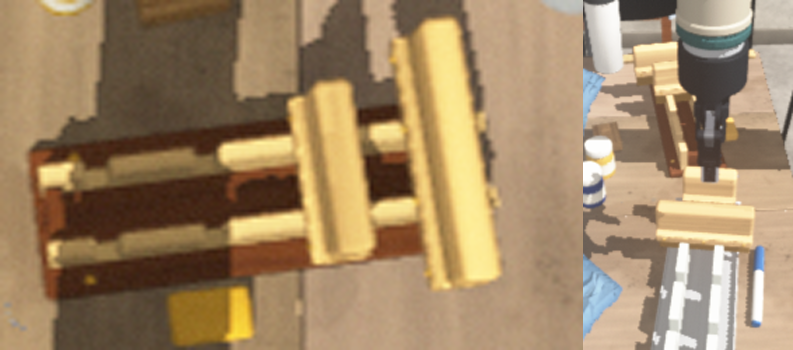

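View pics/held.png

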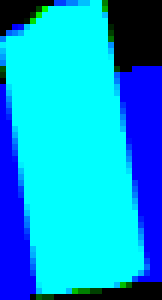

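>>> {"name": "step_arm", "arguments": {"commands": [[3,4.5,0,0,0.3,0.4,105],[3,4.5,30,0,0.3,0.4,105],[3,4.5,60,0,0.3,0.4,105],[3,4.5,78,0,0.3,0.4,105],[3,4.5,78,0,0.3,0.4,105],[3,4.5,78,0,0.3,0.4,105]]}}

```text
clock: 18.9
eef_pos: [497.5, 132.4, 147.5]
tool_rot: [3.141, -0.003, -0.14]
force: [-0.2, -0.2, 0.0]
width: 50.2
```

```bash
python3 go.py 495.5,139.4,106,-.13; python3 pic.py i1; python3 - <<'E'
import cv2,numpy as np
t=cv2.imread("pics/i1_top_full.png")[130:220,100:250];s=cv2.imread("pics/i1_side_full.png")[185:325,190:330]
cv2.imwrite("pics/i1z.png",np.hstack([cv2.resize(t,(500,300),interpolation=2),cv2.resize(s,(300,300),interpolation=2)]))
E
```

```text
18.9 [497.5 132.4 147.5] [ 3.141e+00 -3.000e-03 -1.400e-01] F [-0.2 -0.2  0. ] w 50.2
(495.5, 139.4, 106.0, -0.13) -> [-3.  -6.6 41.4] [ 0.05 -0.16 -0.59]
```

View pics/i1z.png

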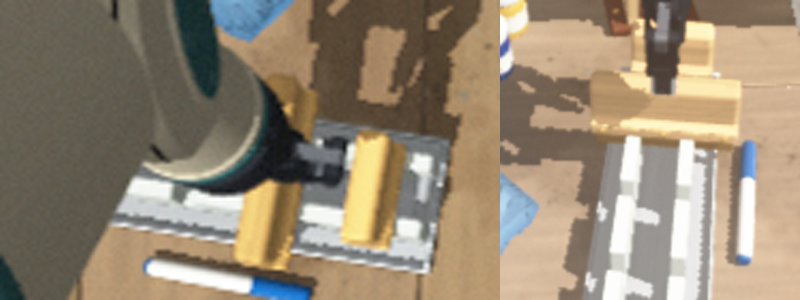

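>>> {"name": "step_arm", "arguments": {"commands": [[-3,-6.5,0,0,0,-0.6,105],[-3,-6.5,15,0,0,-0.6,105],[-3,-6.5,30,0,0,-0.6,105],[-3,-6.5,41,0,0,-0.6,105],[-3,-6.5,41,0,0,-0.6,105],[-3,-6.5,41,0,0,-0.6,105]]}}

```text
clock: 19.6
eef_pos: [495.5, 141.5, 106.9]
tool_rot: [-3.141, -0.004, -0.127]
force: [-0.4, 0.1, 0.7]
width: 50.2
```

```bash
python3 go.py 495.5,139.4,106,-.13
```

```text
19.6 [495.5 141.5 106.9] [-3.141 -0.004 -0.127] F [-0.4  0.1  0.7] w 50.2
(495.5, 139.4, 106.0, -0.13) -> [0.3 2.  0.9] [-0.03 -0.21  0.19]
```

>>> {"name": "step_arm", "arguments": {"commands": [[0,2,1,0,0,0,255],[0,2,1,0,0,0,255],[0,2,1,0,0,0,255],[0,2,1,0,0,0,255],[0,2,1,0,0,0,255],[0,2,1,0,0,0,255]]}}

```text
clock: 20.2
eef_pos: [495.5, 139.1, 106.2]
tool_rot: [-3.141, -0.004, -0.127]
force: [-0.3, -0.4, 5.9]
width: 23.2
```

>>> {"name": "step_arm", "arguments": {"commands": [[0,0,-5,0,0,0,255],[0,0,-20,0,0,0,255],[0,0,-40,0,0,0,255],[0,0,-65,0,0,0,255],[0,0,-90,0,0,0,255],[0,0,-125,0,0,0,255],[0,0,-125,0,0,0,255],[0,0,-125,0,0,0,255]]}}

```text
clock: 21.0
eef_pos: [494.6, 139.4, 231.0]
tool_rot: [-3.141, -0.004, -0.127]
force: [-0.7, 0.5, -1.6]
width: 23.3
```

```bash
python3 go.py 512,-163,228,.141
```

```text
21.0 [494.6 139.4 231. ] [-3.141 -0.004 -0.127] F [-0.7  0.5 -1.6] w 23.3
(512.0, -163.0, 228.0, 0.141) -> [ 55.5 297.8   2.9] [ -0.03  -0.24 -15.34]
```

>>> {"name": "step_arm", "arguments": {"commands": [[55.5,298,0,0,-0.2,-8,255],[55.5,298,0,0,-0.2,-15.3,255],[55.5,298,0,0,-0.2,-15.3,255],[55.5,298,0,0,-0.2,-15.3,255],[55.5,298,0,0,-0.2,-15.3,255],[55.5,298,0,0,-0.2,-15.3,255],[55.5,298,0,0,-0.2,-15.3,255],[55.5,298,0,0,-0.2,-15.3,255]]}}

```text
clock: 21.8
eef_pos: [510.5, -165.0, 229.0]
tool_rot: [-3.141, 0.003, 0.136]
force: [0.7, 0.1, -1.9]
width: 23.1
```

```bash
python3 go.py 512,-163,150,.141
```

```text
21.8 [ 510.5 -165.   229. ] [-3.141e+00  3.000e-03  1.360e-01] F [ 0.7  0.1 -1.9] w 23.1
(512.0, -163.0, 150.0, 0.141) -> [ 2.  -1.7 79. ] [-0.06  0.19 -0.31]
```

>>> {"name": "step_arm", "arguments": {"commands": [[0,-1.5,5,0,0,-0.2,255],[0,-1.5,30,0,0,-0.2,255],[0,-1.5,60,0,0,-0.2,255],[0,-1.5,77,0,0,-0.2,255],[0,-1.5,77,0,0,-0.2,255],[0,-1.5,77,0,0,-0.2,255]]}}

```text
clock: 22.4
eef_pos: [511.8, -160.1, 153.4]
tool_rot: [-3.141, 0.001, 0.146]
force: [-0.4, -0.3, -2.1]
width: 23.3
```

```bash
python3 ov.py j1 136;python3 go.py 511.5,-163,122,.141
```

```text
[ 512.6 -161.2  154.5] 0.145 [ 1.4  0.  -1.4]
22.5 [ 512.6 -161.2  154.5] [ 3.141e+00 -2.000e-03  1.450e-01] F [ 1.4  0.  -1.4] w 23.3
(511.5, -163.0, 122.0, 0.141) -> [-1.4  1.6 32.5] [ 0.02 -0.09  0.23]
```

View pics/j1.png

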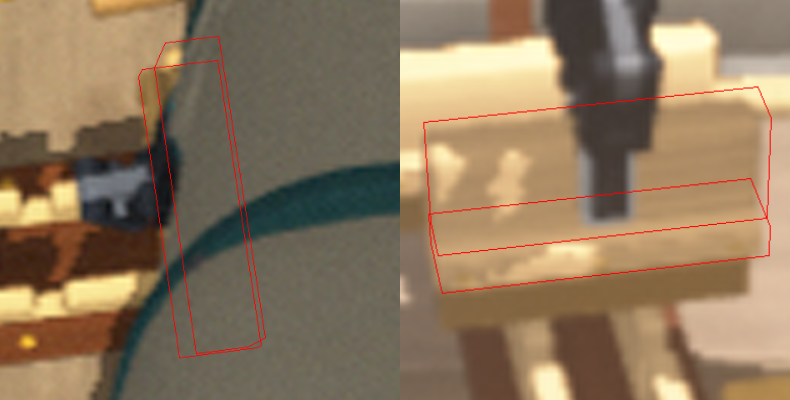

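>>> {"name": "step_arm", "arguments": {"commands": [[-1,2,5,0,0,0.2,255],[-1,2,10,0,0,0.2,255],[-1,2,15,0,0,0.2,255],[-1,2,20,0,0,0.2,255],[-1,2,26,0,0,0.2,255],[-1,2,32,0,0,0.2,255],[-1,2,32,0,0,0.2,255]]}}

```text
clock: 23.2
eef_pos: [510.4, -163.8, 120.6]
tool_rot: [-3.141, 0.002, 0.14]
force: [-0.5, -0.6, -1.6]
width: 23.2
```

```bash
python3 go.py 511.5,-163,106,.141
```

```text
23.2 [ 510.4 -163.8  120.6] [-3.141e+00  2.000e-03  1.400e-01] F [-0.5 -0.6 -1.6] w 23.2
(511.5, -163.0, 106.0, 0.141) -> [ 1.2 -0.6 14.6] [-0.04  0.1  -0.05]
```

>>> {"name": "step_arm", "arguments": {"commands": [[1,-0.5,5,0,0,0,255],[1,-0.5,10,0,0,0,255],[1,-0.5,14,0,0,0,255],[1,-0.5,15,0,0,0,255],[1,-0.5,16,0,0,0,255],[1,-0.5,16,0,0,0,255]]}}

```text
clock: 23.8
eef_pos: [511.7, -163.3, 106.3]
tool_rot: [-3.141, 0.0, 0.14]
force: [-2.4, 0.7, 4.7]
width: 23.3
```

Seated (force turned upward at the pickup height). Release and rise.

>>> {"name": "step_arm", "arguments": {"commands": [[0,0,0,0,0,0,110],[0,0,0,0,0,0,110],[0,0,0,0,0,0,110],[0,0,-30,0,0,0,105],[0,0,-80,0,0,0,105],[0,0,-120,0,0,0,105],[0,0,-120,0,0,0,105],[0,0,-120,0,0,0,105]]}}

```text
clock: 24.6
eef_pos: [512.5, -163.5, 226.7]
tool_rot: [3.141, -0.002, 0.14]
force: [-0.2, -0.4, -0.8]
width: 50.4
```

```bash
python3 go.py 485,68,225,-.13
```

```text
24.6 [ 512.5 -163.5  226.7] [ 3.141e+00 -2.000e-03  1.400e-01] F [-0.2 -0.4 -0.8] w 50.4
(485.0, 68.0, 225.0, -0.13) -> [   5.1 -233.     1.5] [ 0.03 -0.13 15.47]
```

>>> {"name": "step_arm", "arguments": {"commands": [[5,-233,0,0,0,8,105],[5,-233,0,0,0,15.5,105],[5,-233,0,0,0,15.5,105],[5,-233,0,0,0,15.5,105],[5,-233,0,0,0,15.5,105],[5,-233,0,0,0,15.5,105],[5,-233,0,0,0,15.5,105],[5,-233,0,0,0,15.5,105]]}}

```text
clock: 25.4
eef_pos: [484.1, 66.5, 224.9]
tool_rot: [3.14, 0.001, -0.133]
force: [0.2, -0.2, -0.5]
width: 50.4
```

```bash
python3 pic.py k1; python3 - <<'E'
import cv2,numpy as np
t=cv2.imread("pics/k1_top_full.png")[130:220,250:400];s=cv2.imread("pics/k1_side_full.png")[75:325,180:330]
cv2.imwrite("pics/k1z.png",np.hstack([cv2.resize(t,(583,350),interpolation=2),cv2.resize(s,(210,350),interpolation=2)]))
E
python3 go.py 485,68,140,-.13
```

```text
25.5 [484.4  66.3 225.3] [ 3.141e+00  1.000e-03 -1.330e-01] F [-0.4 -0.4 -0.1] w 50.2
(485.0, 68.0, 140.0, -0.13) -> [ 0.4 -1.9 85.3] [ 0.06  0.04 -0.2 ]
```

View pics/k1z.png

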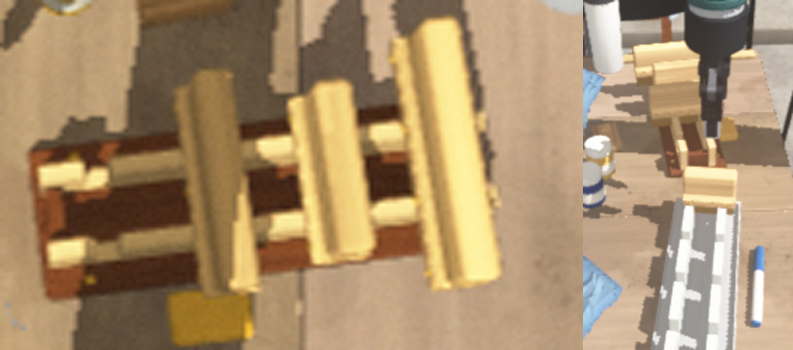

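>>> {"name": "step_arm", "arguments": {"commands": [[0.5,-2,10,0,0,-0.2,105],[0.5,-2,40,0,0,-0.2,105],[0.5,-2,70,0,0,-0.2,105],[0.5,-2,80,0,0,-0.2,105],[0.5,-2,80,0,0,-0.2,105],[0.5,-2,80,0,0,-0.2,105]]}}

```text
clock: 26.1
eef_pos: [485.7, 69.7, 146.1]
tool_rot: [-3.142, -0.001, -0.128]
force: [-0.1, 0.1, 0.7]
width: 50.5
```

```bash
python3 pic.py l1; python3 go.py 485,68,106,-.13;python3 - <<'E'
import cv2,numpy as np
t=cv2.imread("pics/l1_top_full.png")[130:220,130:280];s=cv2.imread("pics/l1_side_full.png")[145:285,190:330]
cv2.imwrite("pics/l1z.png",np.hstack([cv2.resize(t,(500,300),interpolation=2),cv2.resize(s,(300,300),interpolation=2)]))
E
```

```text
26.2 [486.1  69.9 146.8] [-3.141e+00 -2.000e-03 -1.270e-01] F [ 0.5  0.4 -1. ] w 50.4
(485.0, 68.0, 106.0, -0.13) -> [-1.   2.1 40.7] [-0.04 -0.13  0.16]
```

View pics/l1z.png

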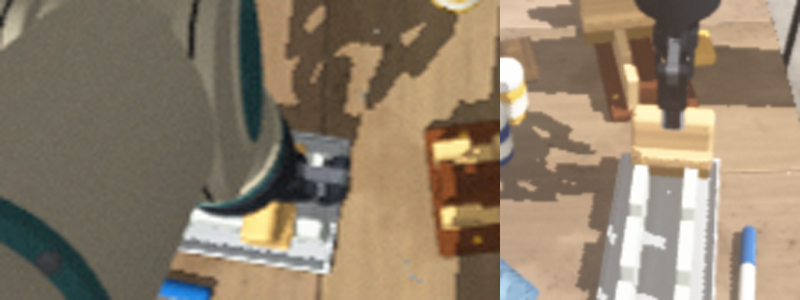

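>>> {"name": "step_arm", "arguments": {"commands": [[-1,2,5,0,0,0,105],[-1,2,20,0,0,0,105],[-1,2,32,0,0,0,105],[-1,2,40,0,0,0,105],[-1,2,40,0,0,0,105],[-1,2,40,0,0,0,105]]}}

```text
clock: 26.8
eef_pos: [484.0, 68.1, 105.6]
tool_rot: [3.141, 0.0, -0.127]
force: [-0.7, -0.1, -0.0]
width: 50.3
```

```bash
python3 go.py 485,68,106,-.13
```

```text
26.8 [484.   68.1 105.6] [ 3.141  0.    -0.127] F [-0.7 -0.1 -0. ] w 50.3
(485.0, 68.0, 106.0, -0.13) -> [ 1.  -0.1 -0.4] [0.01 0.01 0.17]
```

>>> {"name": "step_arm", "arguments": {"commands": [[1,0,0,0,0,0,255],[1,0,0,0,0,0,255],[1,0,0,0,0,0,255],[1,0,0,0,0,0,255],[1,0,0,0,0,0,255],[1,0,0,0,0,0,255]]}}

```text
clock: 27.4
eef_pos: [485.5, 68.0, 106.2]
tool_rot: [-3.141, -0.001, -0.127]
force: [0.6, 0.1, 6.4]
width: 23.4
```

>>> {"name": "step_arm", "arguments": {"commands": [[0,0,-5,0,0,0,255],[0,0,-20,0,0,0,255],[0,0,-40,0,0,0,255],[0,0,-65,0,0,0,255],[0,0,-90,0,0,0,255],[0,0,-125,0,0,0,255],[0,0,-125,0,0,0,255],[0,0,-125,0,0,0,255]]}}

```text
clock: 28.2
eef_pos: [484.7, 68.1, 231.0]
tool_rot: [-3.141, -0.0, -0.127]
force: [0.4, -0.6, -0.8]
width: 23.4
```

```bash
python3 go.py 502,-91.7,228,.141
```

```text
28.2 [484.7  68.1 231. ] [-3.141 -0.    -0.127] F [ 0.4 -0.6 -0.8] w 23.4
(502.0, -91.7, 228.0, 0.141) -> [ 37.4 156.3   3. ] [ -0.02  -0.03 -15.35]
```

>>> {"name": "step_arm", "arguments": {"commands": [[37,156,0,0,0,-8,255],[37,156,0,0,0,-15.3,255],[37,156,0,0,0,-15.3,255],[37,156,0,0,0,-15.3,255],[37,156,0,0,0,-15.3,255],[37,156,30,0,0,-15.3,255],[37,156,70,0,0,-15.3,255],[37,156,77,0,0,-15.3,255]]}}

```text
clock: 29.0
eef_pos: [498.3, -88.4, 149.7]
tool_rot: [-3.138, 0.009, 0.143]
force: [-1.1, 0.2, -1.6]
width: 23.4
```

```bash
python3 ov.py n1 80;python3 go.py 501.5,-91.7,122,.141
```

```text
[500.5 -89.5 152.3] 0.142 [ 0.4 -0.  -1.2]
29.1 [500.5 -89.5 152.3] [-3.14   0.004  0.142] F [ 0.4 -0.  -1.2] w 23.5
(501.5, -91.7, 122.0, 0.141) -> [ 0.8  2.3 30.3] [-0.12  0.25  0.07]
```

View pics/n1.png

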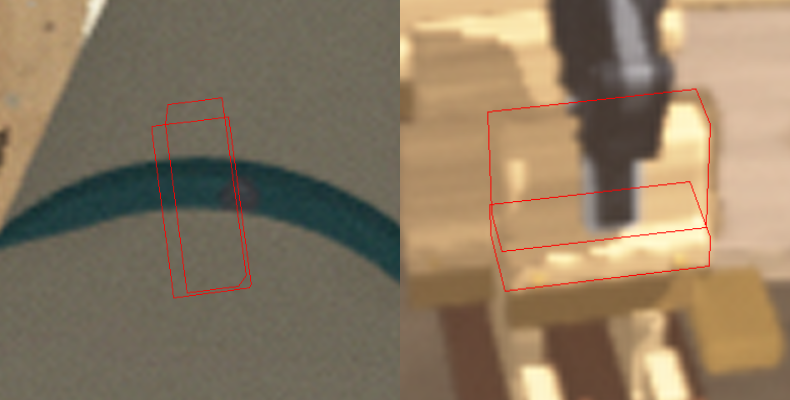

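>>> {"name": "step_arm", "arguments": {"commands": [[0.5,2.5,0,0,0.2,0,255],[0.5,2.5,5,0,0.2,0,255],[0.5,2.5,10,0,0.2,0,255],[0.5,2.5,10,0,0.2,0,255]]}}

```text
clock: 29.5
eef_pos: [502.6, -93.8, 143.7]
tool_rot: [-3.141, -0.003, 0.14]
force: [-0.8, 0.4, -1.2]
width: 23.4
```

```bash
python3 go.py 501.5,-91.7,122,.141
```

```text
29.5 [502.6 -93.8 143.7] [-3.141e+00 -3.000e-03  1.400e-01] F [-0.8  0.4 -1.2] w 23.4
(501.5, -91.7, 122.0, 0.141) -> [-0.9 -2.2 21.7] [-0.01 -0.2  -0.06]
```

>>> {"name": "step_arm", "arguments": {"commands": [[-1,-2,0,0,-0.2,0,255],[-1,-2,5,0,-0.2,0,255],[-1,-2,10,0,-0.2,0,255],[-1,-2,15,0,-0.2,0,255],[-1,-2,22,0,-0.2,0,255],[-1,-2,22,0,-0.2,0,255],[-1,-2,22,0,-0.2,0,255]]}}

```text
clock: 30.2
eef_pos: [501.3, -92.1, 121.3]
tool_rot: [-3.141, 0.001, 0.14]
force: [-0.7, 0.1, -1.0]
width: 23.5
```

```bash
python3 go.py 501.5,-91.7,106,.141
```

```text
30.2 [501.3 -92.1 121.3] [-3.141e+00  1.000e-03  1.400e-01] F [-0.7  0.1 -1. ] w 23.5
(501.5, -91.7, 106.0, 0.141) -> [ 0.2 -0.3 15.3] [-0.01  0.04 -0.06]
```

>>> {"name": "step_arm", "arguments": {"commands": [[0,0,5,0,0,0,255],[0,0,10,0,0,0,255],[0,0,14,0,0,0,255],[0,0,15,0,0,0,255],[0,0,16.5,0,0,0,255],[0,0,16.5,0,0,0,255]]}}

```text
clock: 30.8
eef_pos: [501.1, -91.9, 106.2]
tool_rot: [-3.141, 0.0, 0.14]
force: [-5.0, 1.3, 11.0]
width: 23.7
```

>>> {"name": "step_arm", "arguments": {"commands": [[0,0,-0.5,0,0,0,110],[0,0,-0.5,0,0,0,110],[0,0,-0.5,0,0,0,110],[0,0,-30,0,0,0,105],[0,0,-80,0,0,0,105],[0,0,-120,0,0,0,105],[0,-40,-120,0,0,0,105],[0,-90,-120,0,0,0,105]]}}

```text
clock: 31.6
eef_pos: [490.3, -4.3, 226.7]
tool_rot: [3.14, -0.004, 0.134]
force: [1.0, 1.2, -0.4]
width: 50.5
```

>>> {"name": "step_arm", "arguments": {"commands": [[0,-240,0,0,0,0,105],[0,-240,0,0,0,0,105],[0,-240,0,0,0,0,105],[0,-240,0,0,0,0,105],[0,-240,0,0,0,0,105],[0,-240,0,0,0,0,105],[0,-240,0,0,0,0,105]]}}

```text
clock: 32.3
eef_pos: [455.0, 235.5, 224.8]
tool_rot: [3.141, 0.001, 0.143]
force: [-0.2, 0.2, -0.3]
width: 50.3
```

```bash
python3 go.py; python3 pic.py z1; python3 - <<'E'
from fit import *
import m
t=cv2.imread("pics/z1_top_full.png");s=cv2.imread("pics/z1_side_full.png")
m.I={"top":t};M,_=m.masks()
rk=(516.6,-198.3,.141);c,sn=np.cos(.141),np.sin(.141)
big=cv2.resize(t,None,fx=4,fy=4,interpolation=2)
for L,y in((80,108),(136,36),(108,-36),(164,-108)):
    p=(rk[0]-y*sn,rk[1]+y*c,.141)
    for B in sq(L):
        h=cv2.convexHull(np.float32(proj(place(B,p),"top")+.5)*4);cv2.polylines(big,[np.int32(h)],True,(0,0,255),1)
a=cv2.resize(big[4*125:4*220,4*250:4*400],(550,348));b=cv2.resize(s[75:220,190:295],(250,345),interpolation=2)
cv2.imwrite("pics/z1z.png",np.hstack([a,cv2.copyMakeBorder(b,0,3,0,0,0)]))
E
```

```text
32.3 [455.  235.5 224.8] [3.141e+00 1.000e-03 1.430e-01] F [-0.2  0.2 -0.3] w 50.3
```

View pics/z1z.png

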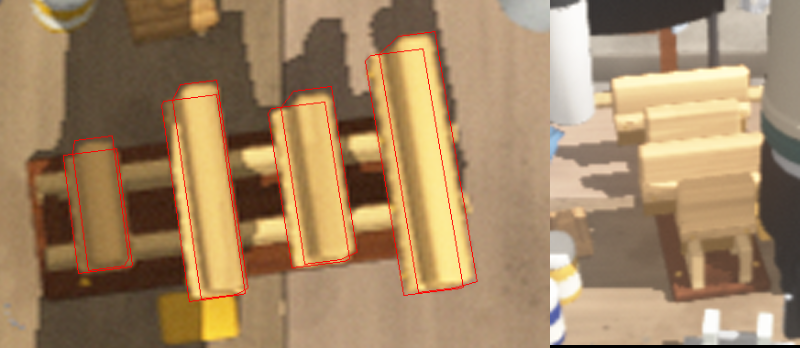

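```bash
python3 -c "
from cell import ctrl
print(ctrl.finish_job(), ctrl.read_state()['clock'])"
```

```text
the job is handed in; nothing more can be done
the job is handed in; nothing more can be done
```

All four squeegees now hang in the printing rack, and I handed the job in at about 32 s of the 102 s allowed. I moved them left to right from the drying rack (164, 108, 136, 80) and filled the printing rack from its right-hand end. From left to right it now reads 80, 136, 108, 164.

**Seating:** Each blade went into its notch with no side force. Each handle came to rest at its pickup height, with the force turning to about 4–11 N upward.

**Last picture:** The expected hanging outlines lay within about a pixel (2–3 mm) of all four squeegees. The gripper was open and well clear of everything.

**Disagreements:**
- **108 mm squeegee:** it measured about 2 mm nearer the robot than exact mid-length.
- **Rack position:** the top and side cameras differed by about 2.5 mm, so I aimed between them.
- **Arm readings:** they drifted 1–3 mm after each move, so I corrected each placement before the final lowering.

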